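# Fetch the transformer from behind the cans for testing

### The job

Get the copper-wound transformer that stands walled in behind the three containers onto the test stand: first move the blue spray can, the yellow oil bottle and the red grease tin to the black side mat and leave all three standing there, then set the transformer down inside the black rectangle on the stand, centred and lined up with it, and only after that put each container back upright on the middle of the disc of its own colour. Do not knock any container over, and leave the green-wound transformer on the bench where it is.

Things in the scene. Friction and masses are not known exactly. Their poses are not given: they have to be found in the camera images.
- transformer: Copper-wound transformer: dark iron core 66 (x) x 40 (y) x 44 mm high, on it a copper coil with orange band, 36 x 34 mm, up to 56 mm; 0.55 kg. Origin at the centre of its underside, z up, x along the 66 mm side. It stands on the storage board (3 mm thick; 22 mm lip 50 mm beyond its centre, on the far side); containers stand about 17 mm from its long sides and near end.
- spray: Blue spray can with a paper band and white cap: straight round body 56 mm diameter up to 102 mm, cap 34 mm diameter up to 124 mm; about 0.3 kg. Origin at the centre of its underside, z up along its axis.
- oil: Yellow oil bottle with black nozzle: straight round body 56 mm diameter up to 100 mm, tapered shoulder and nozzle up to 125 mm; about 0.28 kg. Origin at the centre of its underside, z up along its axis.
- grease: Red grease tin with steel lid: straight round body 58 mm diameter up to 102 mm, lid 54 mm diameter up to 111 mm; about 0.35 kg. Origin at the centre of its underside, z up along its axis.
- pad_blue: Flat blue disc, 72 mm diameter, 3 mm thick, fixed on the grey storage board; the spray can's place. Origin at the centre of its underside, z up; the surface to stand on is 3 mm above the origin.
- pad_yellow: Flat yellow disc, 72 mm diameter, 3 mm thick, fixed on the grey storage board; the oil bottle's place. Origin at the centre of its underside, z up; the surface to stand on is 3 mm above the origin.
- pad_red: Flat red disc, 72 mm diameter, 3 mm thick, fixed on the grey storage board; the grease tin's place. Origin at the centre of its underside, z up; the surface to stand on is 3 mm above the origin.
- mat: Black square side mat with a grey line just inside its edge, 200 x 200 mm, 4 mm thick, fixed on the bench, empty at the start. Origin at the centre of its underside, x and y along its sides, z up; its surface is 4 mm above the origin. Room for three containers at a pitch of about 95 mm.
- stand: Test stand, fixed: white platform 120 x 120 mm, 18 mm high, black rectangle outline (86 mm along x, 60 along y) in its middle; a green meter housing 55 mm high starts 75 mm from the centre along +x. Origin at the centre of the platform's underside, z up; set-down surface at z 18 mm. The transformer's 66 mm side goes along the stand's x, either way round.
- spare: Another transformer of the same size and form but with a green coil and white band, standing on the bench in front of the storage board; not part of the job, to be left alone. Origin at the centre of its underside, z up, x along the 66 mm side.
Not all that is in view belongs to the job. There is more than one size of the oil; the one meant has the size given above.

How it is judged:
On the way, in this order (a step that is already met when the one before it is completed fails the run):
1. all three containers stand released on the side mat, the copper transformer still in its place (x of spray in the frame of mat between -0.09 and 0.09 m and y of spray in the frame of mat between -0.09 and 0.09 m and z of spray in the frame of mat between 0 and 0.01 m and angle between each of spray, oil, grease's own z axis and vertical below 0.1 rad and linear speed of each of spray, oil, grease below 0.03 m/s and contact force between each of spray, oil, grease and the fingers below 0.3 N and x of oil in the frame of mat between -0.09 and 0.09 m and y of oil in the frame of mat between -0.09 and 0.09 m and z of oil in the frame of mat between 0 and 0.01 m and x of grease in the frame of mat between -0.09 and 0.09 m and y of grease in the frame of mat between -0.09 and 0.09 m and z of grease in the frame of mat between 0 and 0.01 m and distance of transformer from where it was at the start of the episode below 0.02 m), for 0.2 s.
2. the copper transformer stands released on the test stand, centred and lined up, the three containers still on the mat (horizontal distance between transformer and stand below 0.012 m and z of transformer in the frame of stand between 0.014 and 0.023 m and angle between the x axis of transformer and the x axis of stand, either way round below 0.2 rad and angle between each of transformer, spray, oil, grease's own z axis and vertical below 0.1 rad and linear speed of each of transformer, spray, oil, grease below 0.03 m/s and contact force between each of transformer, spray, oil, grease and the fingers below 0.3 N and x of spray in the frame of mat between -0.09 and 0.09 m and y of spray in the frame of mat between -0.09 and 0.09 m and z of spray in the frame of mat between 0 and 0.01 m and x of oil in the frame of mat between -0.09 and 0.09 m and y of oil in the frame of mat between -0.09 and 0.09 m and z of oil in the frame of mat between 0 and 0.01 m and x of grease in the frame of mat between -0.09 and 0.09 m and y of grease in the frame of mat between -0.09 and 0.09 m and z of grease in the frame of mat between 0 and 0.01 m), for 0.2 s.
At the end, for the whole second after the job is handed in: The copper transformer stands upright on the test stand within 12 mm of its centre and 0.2 rad of its x line; spray can on the blue, oil bottle on the yellow, grease tin on the red disc, each upright and within 12 mm of the disc's centre; all released and at rest (horizontal distance between transformer and stand below 0.012 m and z of transformer in the frame of stand between 0.014 and 0.023 m and angle between the x axis of transformer and the x axis of stand, either way round below 0.2 rad and angle between each of transformer, spray, oil, grease's own z axis and vertical below 0.1 rad and linear speed of each of transformer, spray, oil, grease below 0.03 m/s and contact force between each of transformer, spray, oil, grease and the fingers below 0.3 N and horizontal distance between spray and pad_blue below 0.012 m and z of spray in the frame of pad_blue between 0 and 0.008 m and horizontal distance between oil and pad_yellow below 0.012 m and z of oil in the frame of pad_yellow between 0 and 0.008 m and horizontal distance between grease and pad_red below 0.012 m and z of grease in the frame of pad_red between 0 and 0.008 m); the robot touches nothing.
It fails at once if a container is knocked over (angle between any of spray, oil, grease's own z axis and vertical above 0.6 rad).
It fails at once if the green-wound transformer is shifted by more than 20 mm (distance of spare from where it was at the start of the episode above 0.02 m).
It also fails if it takes over 141 s, if anything falls off the work surface, if the arm or the gripper's body presses on something with over 40 N, if the wrist force passes 120 N, or if a joint passes its speed limit or range.

### The arm

A 7-joint arm with a two-finger parallel gripper is mounted at the origin on the work surface. World frame = base frame: x ahead of the robot, y to its left, z up, the work surface at z = 0. Lengths are in m, angles in rad, forces in N, time in s.
With the tool pointing down it reaches from about 0.425 to 0.925 m from the base axis. Payload 6.8 kg.
Tool frame: the origin (TCP) lies on the front face of the gripper's body, between the roots of the fingers; the fingertips stand 73 mm ahead of it and the grasp point (between the pads) lies 54 mm ahead of it (tcp_to_tips is the distance from the TCP to the fingertips, in m); z points along the fingers, x is the direction in which the jaws open and shut, and the axes are right-handed (so a half turn about z gives the same grasp; the last joint's range is limited). The gripper opens to 85 mm and grips with 20 to 120 N. Pads are 22 mm wide; open, the fingers measure 114 mm over their backs; the gripper's body (76 mm by 85 mm) begins 54 mm behind the grasp point. The pads swing forward as they close: fully open they stand 13 mm farther back than shut.
Start: joints at [1.097, 0.477, 0.022, 1.555, -0.011, 1.109, -0.083], TCP at [0.241, -0.63, 0.304] pointing down, gripper open.
Joint ranges: [-2.96, 2.96], [-0.34, 2.1], [-1.41, 1.46], [0.24, 2.44], [-1.37, 4.51], [0.17, 1.92], [-2.96, 2.96]. Speed limits (rad/s): [2.39, 2.39, 3.14, 3.14, 3.14, 3.14, 3.14].

### API

Orientations are given as a unit quaternion [w, x, y, z].
In Python, from station import get_obs, read_camera, hand_in, look_for, silhouettes, tcp_to_tips gives the robot as it stands. The module is installed in compiled form; this text tells all that it offers.
- The arm moves only by the tool apply_moves, never from a script. Its argument "moves" is a list of rows, each a list of 3 entries, a list of its own where there are three numbers: the shift along the tool's x, y, z in units of 25 mm (1.0 is 25 mm), then the turn, a rotation vector about the tool's x, y, z in units of 10 degrees (1.0 is 10 degrees), then the gripper's target within -1 to 1 (fully open at 1, half-way at 0, shut at -1). In form: [[[dx, dy, dz], [rx, ry, rz], jaw], ...]. A call has 1 to 20 rows; each row is the pose to reach, as a shift and turn from the pose commanded when the call began, along the tool's axes at that moment; what a row does not reach only later rows make up. A row lasts 1/8 s, in which the tool goes at most 62.5 mm and 10.7 degrees, less where a joint would pass 70% of its speed; a pose out of reach is approached as far as the arm can. A call with a gripper value outside its range is refused whole. The fingers move at their own pace and stop on an object; "force" is the grip in N (left out, the last holds). Time passes only in rows, so rows that repeat a pose let the fingers close. It gives the time, the measured TCP pose, the force and the opening at its end, in the units of the state.
- get_obs(): the state, without advancing time (a new reading comes with each control period).
- read_camera(name): name is "scene" or "side" or "wrist"; returns a dict with "color" (420x560x3 uint8, red, green, blue), "mtx" (3x3 intrinsics, pixels), "k1" (the pictures are not rectified: a ray, as slopes to the right and down, at radius r is drawn at 1 + k1 r^2 times it, then the intrinsics apply), "eye" and "rotation" of the camera in the world; the wrist camera has in their place "hand_eye" (4x4, takes a point from camera to tool coordinates, whose origin is the TCP and whose axes are the tool frame's). Camera axes: x right, y up, looking along -z (the intrinsics and any distortion apply to the point x, -y, -z); pixel columns grow to the right and rows downward; lengths in m; the calibration is good to about 2 mm. A picture is of the moment at which its call begins: read the wrist's pose just before it. There is no depth.
- hand_in(): hands the job in, once; it reports no verdict.
Trained networks look in the newest picture that a camera, given by its name, has taken for a name from the list of things; names that differ only in an ending like _2 or _b are one class to them, and where a whole thing is asked for, a point or a joint stands for the part that bears it (a point fixed in the world has none). Each returns a list of dicts, best first, with "conf" (0 to 1); they miss things now and then, are a little off and sometimes report something else, mostly with a low value. They report only what shows in the picture. A call takes as long as a camera call. They do not tell look-alikes from the thing itself.
- look_for(camera, query): "pixel" ([row, column] in pixels, amid what is visible of it).
- silhouettes(camera, query): "mask" (420x560 bool, what is visible of it) and "pixel" ([row, column] in pixels, amid what is visible of it).
The state is a dict: "t": time; "q": joint angles; "joint_vel": joint speeds; "joint_torque": joint torques, N m; "eef_pos": TCP position; "tool_rot": TCP orientation; "contact_force": force on the tool from outside, world axes, zero at the start; "torque": the same for the moment, N m; "gripper_width": opening from 0.0 (shut) to 1.0 (fully open).
Only numpy, scipy, OpenCV 4.12 (cv2) and the standard library are available. Lean on these libraries where they do the work, as an engineer would, in place of code of your own. Each camera call takes 0.05 s, during which the arm holds its last target.

## Working session

There is one attempt and no reset: what is moved stays moved. The work goes in short steps, Python scripts to look and compute and a tool call to move; the robot and the scene stay as the last step left them, time stands still between calls to the robot, and variables do not carry over. Pictures are saved under pics/ and viewed, and the job is handed in when it is done.

Besides the shell and the picture viewer there is one more tool, called by a JSON object that holds its "method" and its "body". apply_moves: Moves the arm, as the interface text tells. Its arguments: {"type":"object","properties":{"moves":{"type":"array"},"force":{"type":"number"}},"required":["moves"]}

```bash
mkdir -p pics
cat > h.py <<'E'
import numpy as np, cv2
from station import *
E
python3 - <<'E'
from h import *
o=get_obs(); print({k:np.round(v,3) for k,v in o.items()}); print(tcp_to_tips)
for n in ["scene","side","wrist"]:
    c=read_camera(n); cv2.imwrite(f"pics/{n}0.png",c["color"][:,:,::-1])
    print(n,{k:np.round(v,3).tolist() for k,v in c.items() if k!="color"})
E
```

```text
{'t': np.float64(0.0), 'q': array([ 1.097,  0.478,  0.022,  1.556, -0.012,  1.109, -0.083]), 'joint_vel': array([-0.001, -0.   ,  0.001, -0.002,  0.001, -0.001, -0.001]), 'joint_torque': array([-1.0000e-03, -5.9645e+01,  1.6080e+00, -2.8120e+01,  1.2000e-02,
        9.0000e-03,  0.0000e+00]), 'eef_pos': array([ 0.241, -0.63 ,  0.303]), 'tool_rot': array([-0.   ,  0.824, -0.567, -0.001]), 'contact_force': array([-0.505,  0.539, -0.518]), 'torque': array([-0.038, -0.016, -0.023]), 'gripper_width': np.float64(0.998)}
0.0726
scene {'mtx': [[379.496, 0.0, 277.867], [0.0, 379.496, 218.089], [0.0, 0.0, 1.0]], 'k1': -0.103, 'eye': [0.957, 0.218, 0.718], 'rotation': [0.489, 0.165, 0.262, 0.815]}
side {'mtx': [[383.893, 0.0, 273.479], [0.0, 383.893, 204.006], [0.0, 0.0, 1.0]], 'k1': 0.018, 'eye': [0.405, 0.574, 0.504], 'rotation': [-0.101, -0.057, 0.431, 0.895]}
wrist {'mtx': [[304.034, 0.0, 282.256], [0.0, 304.034, 206.831], [0.0, 0.0, 1.0]], 'k1': -0.027, 'hand_eye': [[1.0, 0.001, -0.0, -0.0], [0.001, -0.946, -0.323, -0.083], [-0.0, 0.323, -0.946, -0.07], [0.0, 0.0, 0.0, 1.0]]}
```

View pics/scene0.png

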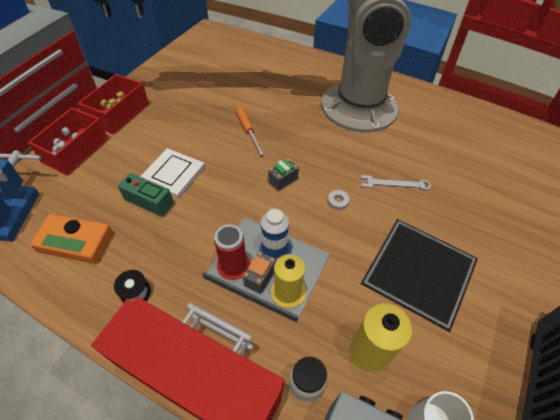

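View pics/side0.png

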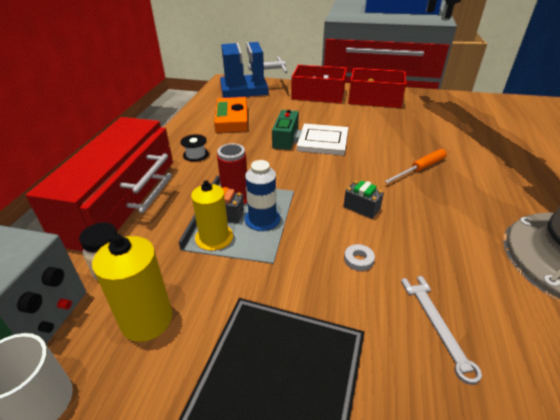

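View pics/wrist0.png

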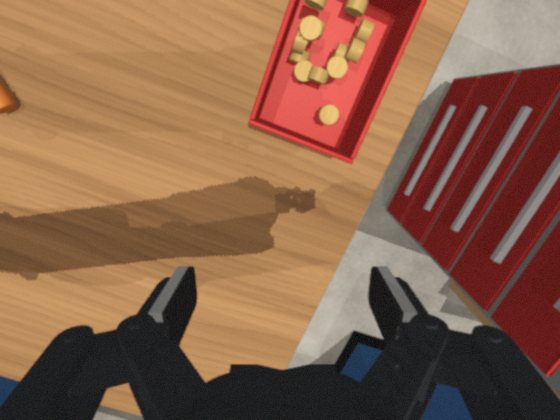

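```bash
cat > h.py <<'E'
import numpy as np, cv2
from station import *
from scipy.spatial.transform import Rotation as R
def Rq(q): return R.from_quat([q[1],q[2],q[3],q[0]]).as_matrix()
class Cam:
    def __init__(s,n):
        if n=="wrist": o=get_obs()
        c=read_camera(n); s.img=c["color"]; s.K=np.array(c["mtx"]); s.k1=c["k1"]; s.n=n
        if n=="wrist":
            H=np.array(c["hand_eye"]); T=Rq(o["tool_rot"])
            s.Rm=T@H[:3,:3]; s.eye=T@H[:3,3]+o["eef_pos"]
        else: s.Rm=Rq(c["rotation"]); s.eye=np.array(c["eye"])
        s.D=np.array([s.k1,0,0,0,0.])
    def proj(s,P):
        P=np.atleast_2d(P); c=(P-s.eye)@s.Rm; c=c*[1,-1,-1]
        u=c[:,:2]/c[:,2:]; r2=(u**2).sum(1,keepdims=True); u=u*(1+s.k1*r2)
        return u@np.diag([s.K[0,0],s.K[1,1]])+s.K[:2,2]   # col,row
    def ray(s,uv):
        uv=np.atleast_2d(np.array(uv,float))
        u=cv2.undistortPoints(uv[:,None],s.K,s.D)[:,0]
        d=np.c_[u[:,0],-u[:,1],-np.ones(len(u))]@s.Rm.T
        return d
    def onz(s,uv,z):
        d=s.ray(uv); return s.eye+d*((z-s.eye[2])/d[:,2:])
    def save(s,f,box=None,k=1,draw=()):
        im=s.img[:,:,::-1].copy()
        for uv in draw: cv2.polylines(im,[np.round(uv*8).astype(int)],True,(255,0,255),1,cv2.LINE_AA,3)
        if box: a,b,c,d=box; im=im[b:d,a:c]
        if k!=1: im=cv2.resize(im,None,fx=k,fy=k,interpolation=cv2.INTER_CUBIC)
        cv2.imwrite("pics/"+f,im)
def circ(x,y,z,r,n=48):
    a=np.linspace(0,2*np.pi,n,endpoint=False); return np.c_[x+r*np.cos(a),y+r*np.sin(a),np.full(n,z)]
def rect(x,y,z,yaw,a,b):
    p=np.array([[a,b],[-a,b],[-a,-b],[a,-b]])/2.; c,s=np.cos(yaw),np.sin(yaw)
    return np.c_[p@np.array([[c,s],[-s,c]])+[x,y],np.full(4,z)]
E
python3 - <<'E'
from h import *
for n in ["scene","side"]:
    c=Cam(n)
    for q,z in [("transformer",.058),("spray",.06),("oil",.06),("grease",.06),("pad_blue",.006),("pad_yellow",.006),("pad_red",.006),("mat",.004),("stand",.018),("spare",.05)]:
        for d in look_for(n,q)[:3]:
            p=d["pixel"]; print(n,q,np.round(p),round(d["conf"],2),np.round(c.onz([p[1],p[0]],z)[0],3))
    c.save(f"{n}_z.png",(190,190,350,330) if n=="scene" else (170,130,310,270),5)
E
```

```text
scene transformer [273. 263.] 0.95 [0.659 0.037 0.058]
scene spray [234. 271.] 0.64 [0.572 0.008 0.06 ]
scene oil [279. 286.] 0.72 [0.65  0.082 0.06 ]
scene oil [337. 379.] 0.72 [0.675 0.282 0.06 ]
scene oil [300. 292.] 0.57 [0.683 0.112 0.06 ]
scene grease [251. 228.] 0.7 [ 0.649 -0.05   0.06 ]
scene pad_blue [252. 290.] 0.53 [0.562 0.048 0.006]
scene pad_yellow [303. 287.] 0.48 [0.671 0.097 0.006]
scene pad_yellow [273. 422.] 0.25 [0.476 0.322 0.006]
scene pad_red [277. 227.] 0.49 [ 0.678 -0.04   0.006]
scene mat [275. 423.] 0.9 [0.477 0.327 0.004]
scene stand [180. 163.] 0.92 [ 0.532 -0.319  0.018]
scene stand [234. 273.] 0.26 [ 0.544 -0.002  0.018]
scene spare [173. 279.] 0.96 [ 0.404 -0.061  0.05 ]
side transformer [208. 233.] 0.55 [0.611 0.057 0.058]
side spray [193. 262.] 0.62 [0.57  0.003 0.06 ]
side spray [136. 304.] 0.53 [ 0.529 -0.238  0.06 ]
side spray [228. 261.] 0.28 [0.546 0.1   0.06 ]
side oil [215. 210.] 0.69 [0.644 0.088 0.06 ]
side oil [285. 135.] 0.63 [0.695 0.263 0.06 ]
side grease [169. 234.] 0.68 [ 0.647 -0.064  0.06 ]
side pad_blue [372. 277.] 0.32 [0.468 0.317 0.006]
side pad_yellow [245. 216.] 0.79 [0.631 0.106 0.006]
side pad_red [197. 364.] 0.41 [ 0.375 -0.096  0.006]
side mat [372. 275.] 0.85 [0.471 0.317 0.004]
side mat [224. 260.] 0.71 [0.568 0.03  0.004]
side stand [136. 306.] 0.83 [ 0.536 -0.315  0.018]
side stand [207. 232.] 0.49 [0.632 0.008 0.018]
side spare [198. 362.] 0.58 [ 0.381 -0.036  0.05 ]
side spare [225. 262.] 0.29 [0.548 0.083 0.05 ]
```

View pics/scene_z.png

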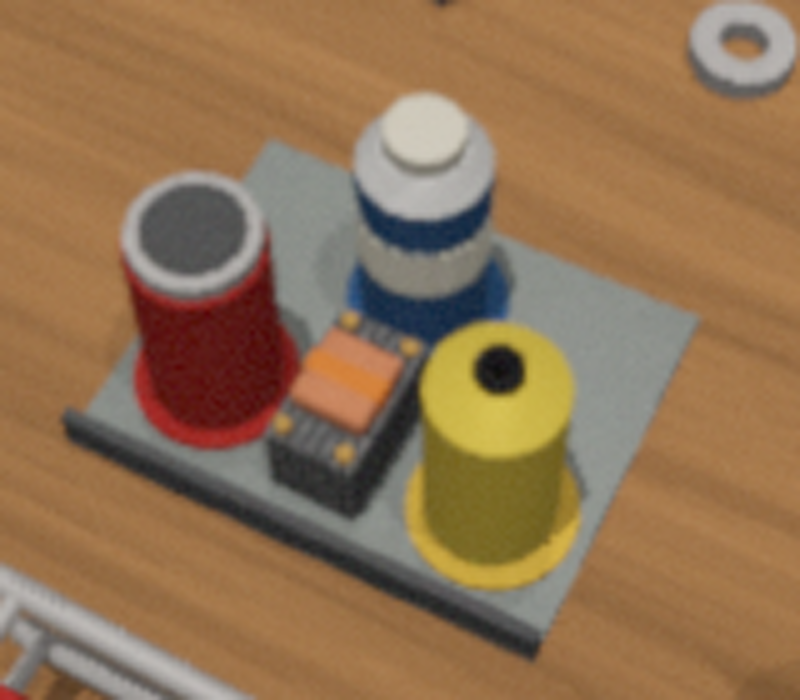

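View pics/side_z.png

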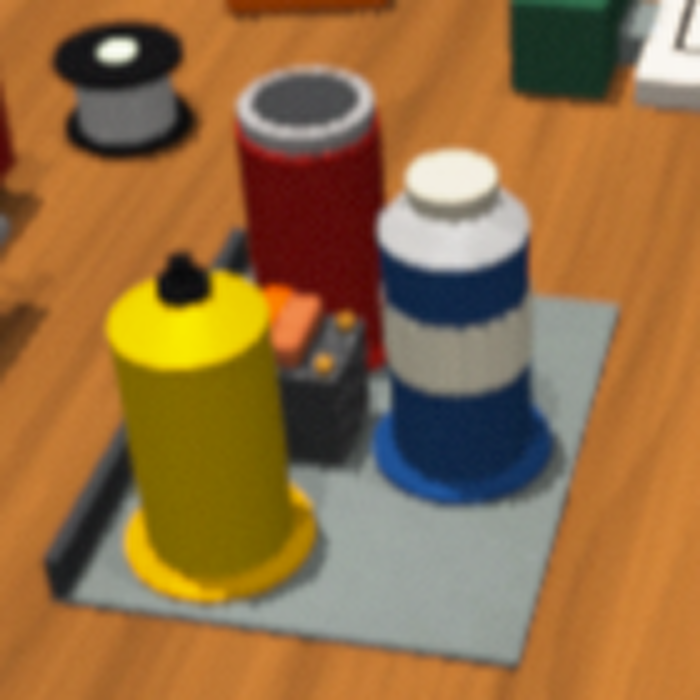

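Run:
```python
from h import *
s=Cam("scene"); d=Cam("side")
f=lambda c,x,y,k: (c[0]+x/k,c[1]+y/k)
S=lambda x,y:f((190,190),x,y,5); D=lambda x,y:f((170,130),x,y,5)
for n,a,b,z in [("grease",S(194,237),D(306,103),.117),("spray",S(425,131),D(452,180),.130),("oil",S(498,362),D(181,262),.131)]:
    print(n,s.onz([a],z).round(4),d.onz([b],z).round(4))
print("board scene TL,TR,BRfar", s.onz([S(272,140),S(698,320)],.003).round(4))
print("lip scene",s.onz([S(65,418),S(535,645)],.025).round(4), "floor", s.onz([S(540,658)],0).round(4))
print("board side",d.onz([D(617,303),D(517,664),D(63,602)],.003).round(4))
print("trafo bolts scene",s.onz([S(352,320),S(412,346),S(283,424),S(344,453)],.05).round(4))
s.save("mat.png",(340,200,500,340),5); s.save("stand.png",(110,130,220,230),7); d.save("stand_d.png",(260,90,370,170),7); d.save("mat_d.png",(180,280,380,420),4)
```

```text
grease [[ 0.6497 -0.0411  0.117 ]] [[ 0.6427 -0.0447  0.117 ]]
spray [[0.5729 0.0168 0.13  ]] [[0.5666 0.0164 0.13  ]]
oil [[0.6507 0.0875 0.131 ]] [[0.6427 0.0861 0.131 ]]
board scene TL,TR,BRfar [[ 0.5284 -0.0869  0.003 ]
 [ 0.5239  0.1271  0.003 ]]
lip scene [[ 0.7031 -0.0802  0.025 ]
 [ 0.6991  0.1323  0.025 ]] floor [[0.6937 0.1334 0.    ]]
board side [[ 0.5253 -0.0923  0.003 ]
 [ 0.519   0.1244  0.003 ]
 [ 0.688   0.1307  0.003 ]]
trafo bolts scene [[0.6192 0.0083 0.05  ]
 [0.6183 0.0356 0.05  ]
 [0.6735 0.0076 0.05  ]
 [0.6731 0.035  0.05  ]]
```

View pics/mat.png

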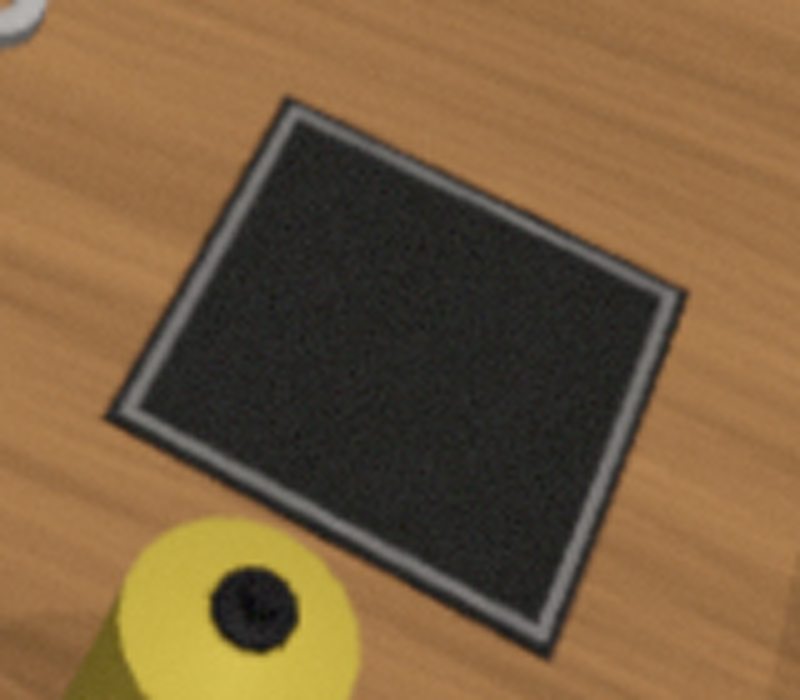

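View pics/stand.png

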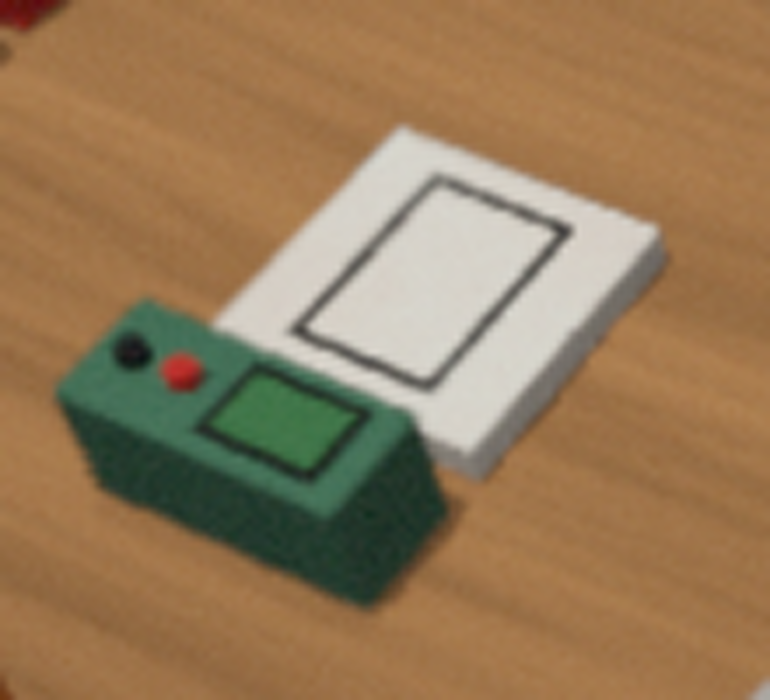

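View pics/stand_d.png

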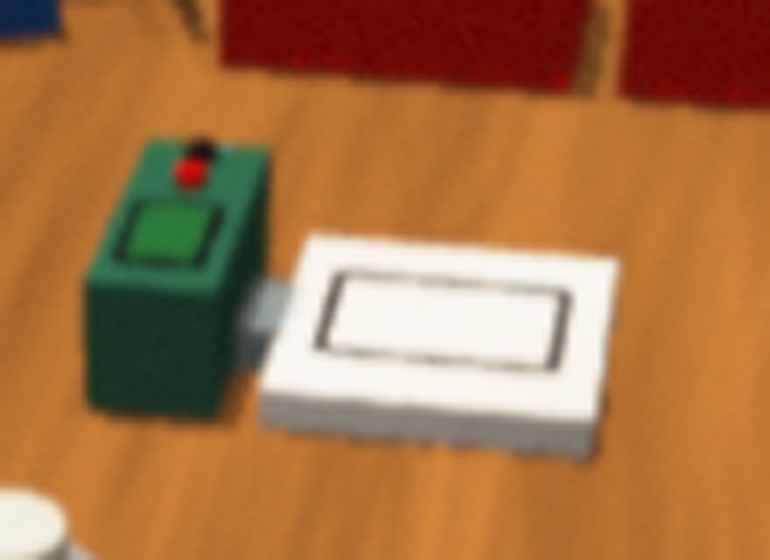

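Run:
```python
from h import *
s=Cam("scene"); d=Cam("side")
f=lambda c,x,y,k: (c[0]+x/k,c[1]+y/k)
S=lambda x,y:f((110,130),x,y,7); D=lambda x,y:f((260,90),x,y,7); M=lambda x,y:f((340,200),x,y,5)
for p in [s.onz([S(437,177),S(571,231),S(432,388),S(296,330)],.018), d.onz([D(571,293),D(560,366),D(318,348),D(336,273)],.018),
   s.onz([S(403,125),S(662,232),S(478,452)],.018), d.onz([D(618,260),D(597,418),D(263,397),D(310,235)],.018), s.onz([M(288,97),M(687,291),M(550,657),M(107,415)],.004)]:
    print(p.round(4).tolist(),p.mean(0).round(4))
```

```text
[[0.4524, -0.3509, 0.018], [0.4517, -0.2896, 0.018], [0.5371, -0.2881, 0.018], [0.5383, -0.3485, 0.018]] [ 0.4949 -0.3193  0.018 ]
[[0.4472, -0.3554, 0.018], [0.4457, -0.2991, 0.018], [0.5335, -0.2943, 0.018], [0.5365, -0.3533, 0.018]] [ 0.4907 -0.3255  0.018 ]
[[0.436, -0.3798, 0.018], [0.4364, -0.2597, 0.018], [0.553, -0.2561, 0.018]] [ 0.4751 -0.2986  0.018 ]
[[0.4321, -0.3857, 0.018], [0.4295, -0.265, 0.018], [0.5467, -0.2553, 0.018], [0.5516, -0.3826, 0.018]] [ 0.49   -0.3221  0.018 ]
[[0.3617, 0.2325, 0.004], [0.3784, 0.4282, 0.004], [0.5759, 0.4108, 0.004], [0.5579, 0.2144, 0.004]] [0.4685 0.3215 0.004 ]
```

```bash
cat >> h.py <<'E'
def plan(pts,yaw=0.0):
    """world targets of TCP -> units in current tool axes"""
    o=get_obs(); T=Rq(o["tool_rot"]); p=o["eef_pos"]
    Tt=R.from_euler('z',yaw).as_matrix()@np.diag([1.,-1,-1])
    rv=R.from_matrix(T.T@Tt).as_rotvec(degrees=True)/10
    print("t",round(float(o["t"]),2),"at",np.round(p,4),"x-yaw",round(float(np.arctan2(T[1,0],T[0,0])),4),"w",round(float(o["gripper_width"]),3),"F",np.round(o["contact_force"],1))
    print("turn",rv.round(3))
    for q in pts:
        d=np.array(q)-p; print(q,"->",(T.T@d/.025).round(2),"rows>=",round(np.linalg.norm(d)/.0625,1))
E
python3 -c "
from h import *
plan([(.62,.02,.40),(.45,-.3,.36)])"
```

```text
t 1.45 at [ 0.2415 -0.6303  0.3039] x-yaw -1.205 w 1.002 F [ 0.  -0.7  0.1]
turn [-0.     0.    -6.904]
(0.62, 0.02, 0.4) -> [-18.88 -23.44  -3.84] rows>= 12.1
(0.45, -0.3, 0.36) -> [ -9.36 -12.52  -2.24] rows>= 6.3
```

{"method": "apply_moves", "body": {"moves": [[[-1.5,-2,-2.24],[0,0,-0.7],1],[[-3,-4,-2.24],[0,0,-1.4],1],[[-4.5,-6,-2.24],[0,0,-2],1],[[-6,-8,-2.24],[0,0,-2.6],1],[[-7.5,-10,-2.24],[0,0,-3.2],1],[[-9,-12,-2.5],[0,0,-3.8],1],[[-10.5,-14,-2.8],[0,0,-4.4],1],[[-12,-16,-3],[0,0,-5],1],[[-13.5,-18,-3.2],[0,0,-5.5],1],[[-15.5,-20,-3.5],[0,0,-6],1],[[-17.5,-22,-3.84],[0,0,-6.5],1],[[-18.88,-23.44,-3.84],[0,0,-6.904],1],[[-18.88,-23.44,-3.84],[0,0,-6.904],1],[[-18.88,-23.44,-3.84],[0,0,-6.904],1],[[-18.88,-23.44,-3.84],[0,0,-6.904],1],[[-18.88,-23.44,-3.84],[0,0,-6.904],1]]}}

```text
t: 3.45
eef_pos: [0.6196, 0.0177, 0.3999]
tool_rot: [0.001, 1.0, -0.002, -0.0]
contact_force: [-0.4, 0.4, -0.7]
gripper_width: 1.001
```

Run:
```python
from h import *
plan([(.62,.02,.40)])
w=Cam("wrist"); w.save("w1.png",None,1.4)
s=Cam("scene");s.save("s1.png")
```

```text
t 3.45 at [0.6196 0.0177 0.3999] x-yaw -0.0035 w 1.001 F [-0.4  0.4 -0.7]
turn [ 0.007  0.001 -0.02 ]
(0.62, 0.02, 0.4) -> [ 0.02 -0.09 -0.01] rows>= 0.0
```

View pics/w1.png

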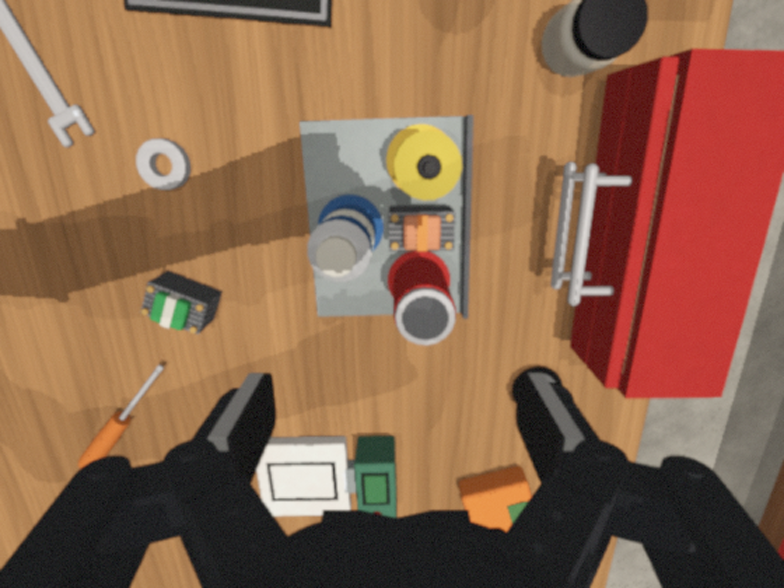

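Run:
```python
from h import *
w=Cam("wrist")
W=lambda *p:[(a/1.4,b/1.4) for a,b in p]
print("grease",w.onz(W((426,317)),.117).round(4)); print("spray",w.onz(W((337,256)),.130).round(4)); print("oil",w.onz(W((430,166)),.131).round(4))
print("board",w.onz(W((302,123),(318,316),(464,316)),.003).round(4).tolist())
print("stand rect",w.onz(W((268,463),(335,462),(338,500),(271,501)),.018).round(4).tolist(),w.onz(W((268,463),(335,462),(338,500),(271,501)),.018).mean(0))
w.save("w1b.png",(200,70,350,250),4)
```

```text
grease [[ 0.6471 -0.0454  0.117 ]]
spray [[0.5717 0.0145 0.13  ]]
oil [[0.6466 0.0858 0.131 ]]
board [[0.5241, 0.1231, 0.003], [0.5276, -0.0912, 0.003], [0.7009, -0.0917, 0.003]]
stand rect [[0.4512, -0.294, 0.018], [0.5397, -0.2921, 0.018], [0.5404, -0.3565, 0.018], [0.4484, -0.3587, 0.018]] [ 0.49492644 -0.32531917  0.018     ]
```

View pics/w1b.png

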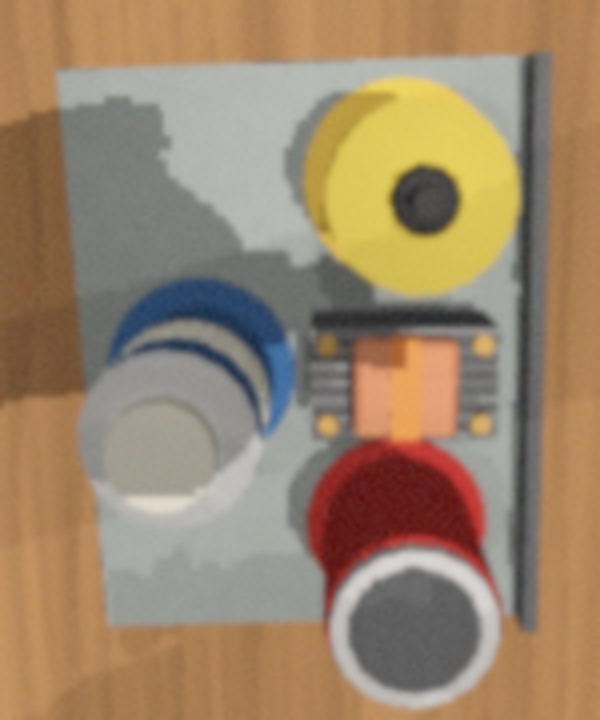

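Run:
```python
from h import *
plan([(.6465,.086,.25),(.6465,.086,.143)])
w=Cam("wrist"); print(w.onz([(301.2,166.2)],.048),w.onz([(301.2,166.2)],.053))
```

```text
t 3.6 at [0.6197 0.0188 0.4   ] x-yaw -0.0019 w 0.998 F [-0.  -0.4 -0.1]
turn [ 0.003 -0.001 -0.011]
(0.6465, 0.086, 0.25) -> [ 1.07 -2.69  6.  ] rows>= 2.7
(0.6465, 0.086, 0.143) -> [ 1.07 -2.7  10.28] rows>= 4.3
[[0.64627515 0.01788714 0.048     ]] [[0.64596248 0.01888467 0.053     ]]
```

{"method": "apply_moves", "body": {"moves": [[[0.5,-1.35,2],[0,0,0],1],[[1.07,-2.7,4],[0,0,0],1],[[1.07,-2.7,6],[0,0,0],1],[[1.07,-2.7,7],[0,0,0],1],[[1.07,-2.7,8],[0,0,0],1],[[1.07,-2.7,9],[0,0,0],1],[[1.07,-2.7,9.8],[0,0,0],1],[[1.07,-2.7,10.28],[0,0,0],1],[[1.07,-2.7,10.28],[0,0,0],1],[[1.07,-2.7,10.28],[0,0,0],1]], "force": 40}}

```text
t: 4.9
eef_pos: [0.6472, 0.0877, 0.1438]
tool_rot: [-0.0, 1.0, -0.0, 0.001]
contact_force: [0.6, 0.1, 0.1]
gripper_width: 1.005
```

Run:
```python
from h import *
plan([(.6465,.086,.143)])
w=Cam("wrist"); w.save("w2.png")
s=Cam("scene"); s.save("s2.png",(190,150,370,320),4)
```

```text
t 4.9 at [0.6472 0.0877 0.1438] x-yaw -0.0001 w 1.005 F [0.6 0.1 0.1]
turn [-0.002 -0.008 -0.   ]
(0.6465, 0.086, 0.143) -> [-0.03  0.07  0.03] rows>= 0.0
```

View pics/w2.png

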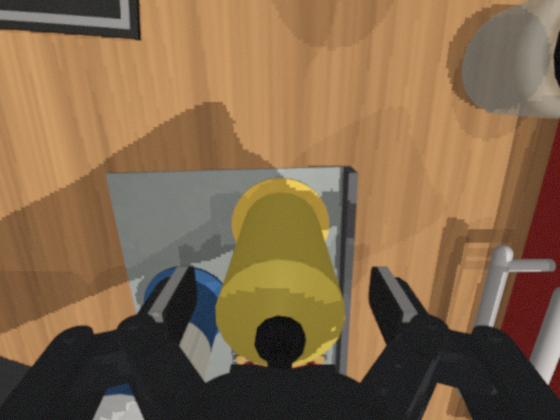

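View pics/s2.png

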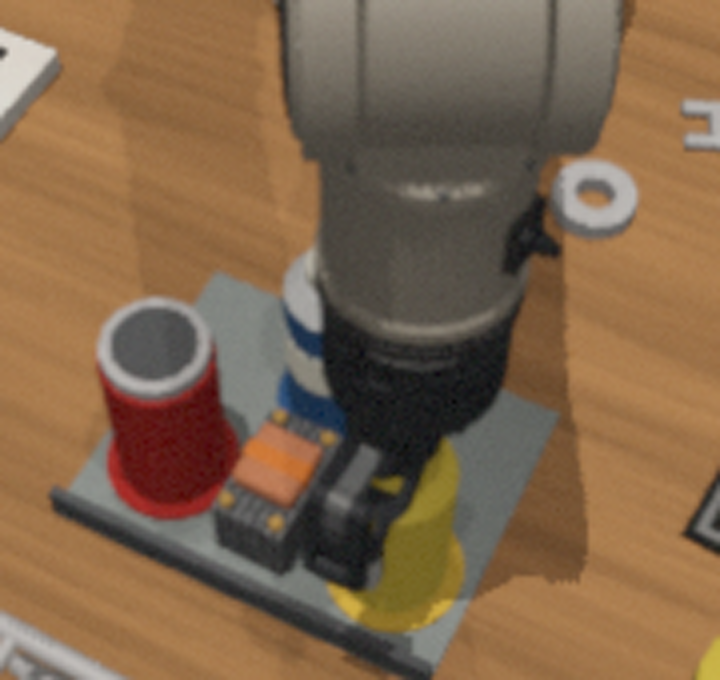

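{"method": "apply_moves", "body": {"moves": [[[0,0,0],[0,0,0],-1],[[0,0,0],[0,0,0],-1],[[0,0,0],[0,0,0],-1],[[0,0,0],[0,0,0],-1],[[0,0,0],[0,0,0],-1],[[0,0,0],[0,0,0],-1],[[0,0,-0.2],[0,0,0],-1],[[0,0,-0.6],[0,0,0],-1],[[0,0,-1],[0,0,0],-1],[[0,0,-1],[0,0,0],-1]], "force": 40}}

```text
t: 6.25
eef_pos: [0.6473, 0.0877, 0.1692]
tool_rot: [-0.0, 1.0, -0.0, 0.001]
contact_force: [0.9, 0.7, -3.0]
gripper_width: 0.645
```

Run:
```python
from h import *
c,s=np.cos(-.09),np.sin(-.09)
for l in (.068,0,-.068): print(.4685-s*l,.3215+c*l)
plan([(.4685+.09*.068,.389,.23),(.4685+.09*.068,.389,.146)])
w=Cam("wrist"); w.save("w3.png")
```

```text
0.4746117413454648 0.3892247858448156
0.4685 0.3215
0.46238825865453526 0.2537752141551844
t 6.25 at [0.6473 0.0877 0.1692] x-yaw -0.0001 w 0.645 F [ 0.9  0.7 -3. ]
turn [-0.002 -0.012 -0.   ]
(0.47462000000000004, 0.389, 0.23) -> [ -6.9  -12.05  -2.44] rows>= 5.6
(0.47462000000000004, 0.389, 0.146) -> [ -6.91 -12.05   0.92] rows>= 5.6
```

View pics/w3.png

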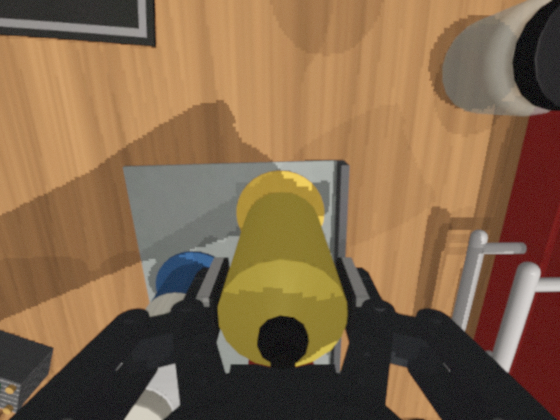

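{"method": "apply_moves", "body": {"moves": [[[0,0,-1.5],[0,0,0],-1],[[-1,-1.5,-3],[0,0,0],-1],[[-2.2,-3.5,-3],[0,0,0],-1],[[-3.4,-5.5,-3],[0,0,0],-1],[[-4.6,-7.5,-3],[0,0,0],-1],[[-5.7,-9.5,-3],[0,0,0],-1],[[-6.6,-11.3,-3],[0,0,0],-1],[[-6.9,-12.05,-2.5],[0,0,0],-1],[[-6.9,-12.05,-1.5],[0,0,0],-1],[[-6.9,-12.05,-0.5],[0,0,0],-1],[[-6.9,-12.05,0.3],[0,0,0],-1],[[-6.9,-12.05,0.7],[0,0,0],-1],[[-6.9,-12.05,0.95],[0,0,0],-1],[[-6.9,-12.05,1.05],[0,0,0],-1],[[-6.9,-12.05,1.05],[0,0,0],-1],[[-6.9,-12.05,1.05],[0,0,0],-1]]}}

```text
t: 8.3
eef_pos: [0.4744, 0.389, 0.1423]
tool_rot: [-0.0, 1.0, -0.0, 0.0]
contact_force: [0.7, 0.1, -3.6]
gripper_width: 0.646
```

Run:
```python
from h import *
plan([(.647,-.0445,.23),(.4685+.09*.068,.389,.146)])
w=Cam("wrist"); w.save("w4.png")
s=Cam("scene"); s.save("s4.png")
```

```text
t 8.3 at [0.4744 0.389  0.1423] x-yaw -0.0001 w 0.646 F [ 0.7  0.1 -3.6]
turn [-0.003 -0.005 -0.001]
(0.647, -0.0445, 0.23) -> [ 6.91 17.34 -3.51] rows>= 7.6
(0.47462000000000004, 0.389, 0.146) -> [ 0.01 -0.   -0.15] rows>= 0.1
```

View pics/w4.png

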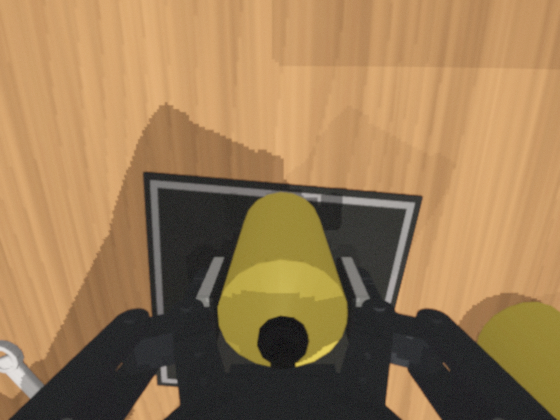

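View pics/s4.png

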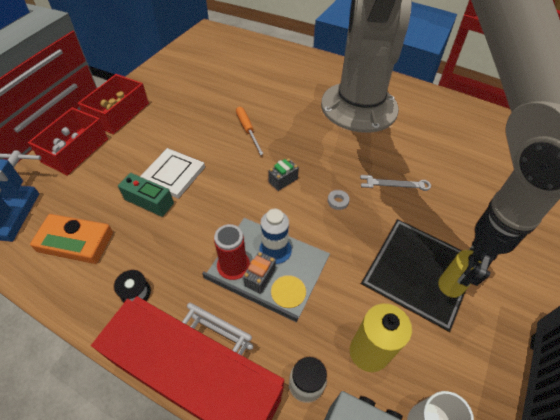

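{"method": "apply_moves", "body": {"moves": [[[0,0,0.04],[0,0,0],-1],[[0,0,0.04],[0,0,0],1],[[0,0,0.04],[0,0,0],1],[[0,0,0.04],[0,0,0],1],[[0,0,0.04],[0,0,0],1],[[0,0,-0.5],[0,0,0],1],[[0,0,-1.5],[0,0,0],1],[[0,0,-3],[0,0,0],1],[[1,2,-5],[0,0,0],1],[[1.8,4,-6],[0,0,0],1],[[2.6,6,-6],[0,0,0],1],[[3.4,8,-6],[0,0,0],1],[[4.2,10,-6],[0,0,0],1],[[5,12,-6],[0,0,0],1],[[5.8,14,-6],[0,0,0],1],[[6.6,16,-6],[0,0,0],1],[[6.91,17.34,-5.5],[0,0,0],1],[[6.91,17.34,-4],[0,0,0],1],[[6.91,17.34,-4],[0,0,0],1],[[6.91,17.34,-4],[0,0,0],1]]}}

```text
t: 10.9
eef_pos: [0.6473, -0.0437, 0.2433]
tool_rot: [-0.0, 1.0, 0.001, 0.001]
contact_force: [1.1, 0.4, 1.3]
gripper_width: 1.004
```

Run:
```python
from h import *
plan([(.647,-.0445,.143)])
w=Cam("wrist"); w.save("w5.png")
s=Cam("scene"); s.save("s5.png",(220,160,500,380),2.8); d=Cam("side"); 
s.save("s5y.png",(260,260,320,320),10)
d.save("d5.png")
```

```text
t 10.9 at [ 0.6473 -0.0437  0.2433] x-yaw 0.0013 w 1.004 F [1.1 0.4 1.3]
turn [-0.003 -0.009  0.008]
(0.647, -0.0445, 0.143) -> [-0.02  0.04  4.01] rows>= 1.6
```

View pics/w5.png

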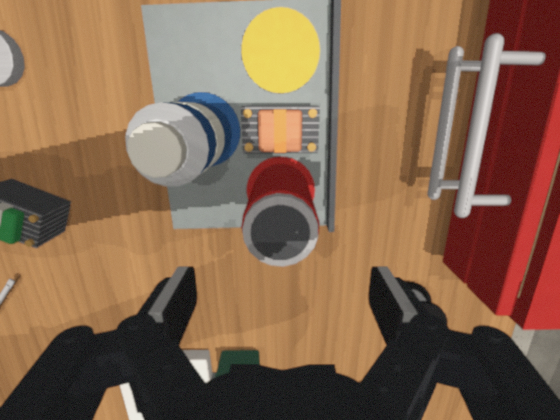

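View pics/s5.png

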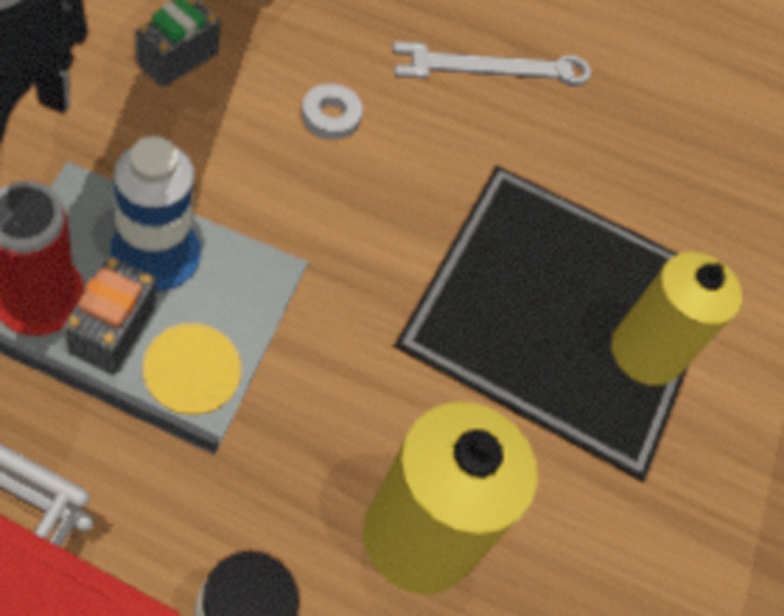

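View pics/d5.png

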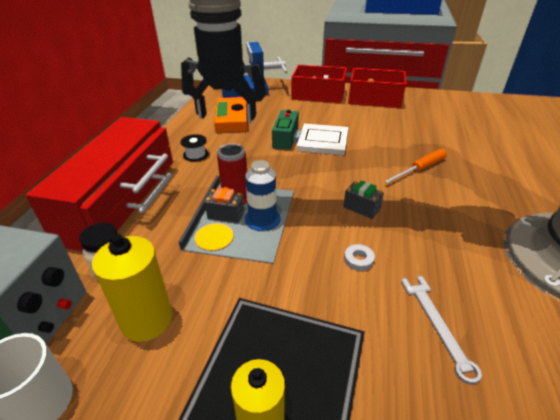

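Run:
```python
from h import *
w=Cam("wrist"); a=w.img.astype(int); m=(a[:,:,0]>180)&(a[:,:,1]>150)&(a[:,:,2]<110); m=m.astype(np.uint8)
ys,xs=np.nonzero(m); print(xs.min(),xs.max(),ys.min(),ys.max(),w.onz([(xs.mean(),ys.mean())],.006))
```

```text
21 505 8 419 [[0.64448845 0.07876726 0.006     ]]
```

{"method": "apply_moves", "body": {"moves": [[[0,0.02,1],[0,0,0],1],[[0,0.02,2],[0,0,0],1],[[0,0.02,3],[0,0,0],1],[[0,0.02,3.7],[0,0,0],1],[[0,0.02,4],[0,0,0],1],[[0,0.02,4],[0,0,0],1]]}}

```text
t: 11.85
eef_pos: [0.647, -0.0451, 0.1417]
tool_rot: [-0.0, 1.0, 0.0, 0.0]
contact_force: [0.5, -1.0, -0.4]
gripper_width: 1.003
```

Run:
```python
from h import *
plan([(.647,-.0445,.143)])
w=Cam("wrist"); w.save("w6.png")
```

```text
t 11.85 at [ 0.647  -0.0451  0.1417] x-yaw 0.0001 w 1.003 F [ 0.5 -1.  -0.4]
turn [-0.    -0.     0.001]
(0.647, -0.0445, 0.143) -> [ 0.   -0.02 -0.05] rows>= 0.0
```

View pics/w6.png

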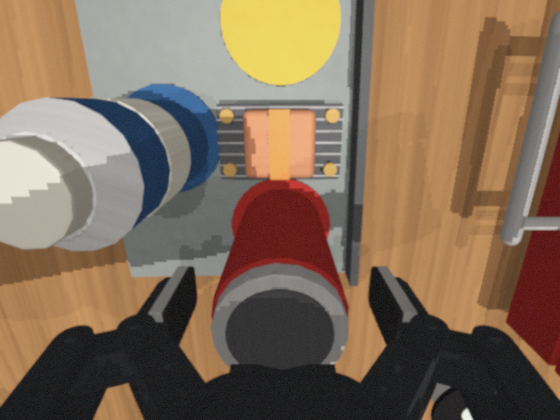

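{"method": "apply_moves", "body": {"moves": [[[0,0,0],[0,0,0],-1],[[0,0,0],[0,0,0],-1],[[0,0,0],[0,0,0],-1],[[0,0,0],[0,0,0],-1],[[0,0,0],[0,0,0],-1],[[0,0,-0.4],[0,0,0],-1],[[0,0,-1.2],[0,0,0],-1],[[0,0,-2.5],[0,0,0],-1],[[0,0,-4],[0,0,0],-1],[[0,0,-5.5],[0,0,0],-1],[[0,0,-6.5],[0,0,0],-1],[[-0.7,-1.5,-6.5],[0,0,0],-1],[[-1.6,-3.3,-6.5],[0,0,0],-1],[[-2.5,-5.1,-6.5],[0,0,0],-1],[[-3.4,-6.9,-6.5],[0,0,0],-1],[[-4.3,-8.7,-6.5],[0,0,0],-1],[[-5.2,-10.5,-6.5],[0,0,0],-1],[[-6.1,-12.3,-6.5],[0,0,0],-1],[[-6.8,-13.8,-6.5],[0,0,0],-1],[[-7.14,-14.6,-6],[0,0,0],-1]]}}

```text
t: 14.4
eef_pos: [0.467, 0.323, 0.2939]
tool_rot: [-0.001, 1.0, 0.002, 0.001]
contact_force: [0.4, -0.1, -3.9]
gripper_width: 0.669
```

Run:
```python
from h import *
plan([(.4685,.3205,.1402)])
w=Cam("wrist"); w.save("w7.png")
```

```text
t 14.4 at [0.467  0.323  0.2939] x-yaw 0.0036 w 0.669 F [ 0.4 -0.1 -3.9]
turn [-0.016 -0.016  0.021]
(0.4685, 0.3205, 0.1402) -> [0.04 0.12 6.15] rows>= 2.5
```

View pics/w7.png

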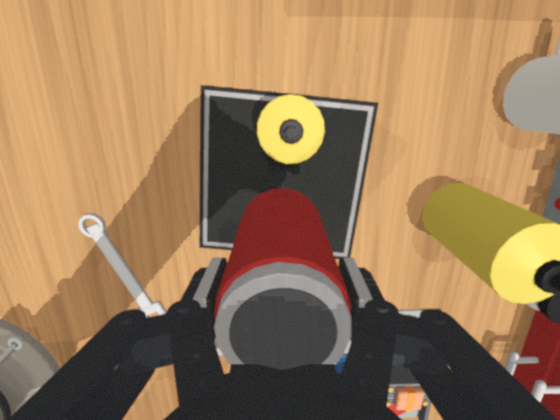

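{"method": "apply_moves", "body": {"moves": [[[0,0,1],[0,0,0],-1],[[0,0,2.2],[0,0,0],-1],[[0,0,3.4],[0,0,0],-1],[[0,0,4.6],[0,0,0],-1],[[0,0,5.4],[0,0,0],-1],[[0,0,5.9],[0,0,0],-1],[[0,0,6.05],[0,0,0],-1],[[0,0,6.07],[0,0,0],-1],[[0,0,6.07],[0,0,0],-1]]}}

```text
t: 15.58
eef_pos: [0.4688, 0.3202, 0.1407]
tool_rot: [-0.001, 1.0, -0.0, 0.001]
contact_force: [-0.5, 0.9, -2.2]
gripper_width: 0.669
```

Run:
```python
from h import *
plan([(.571,.0145,.3),(.571,.0145,.143)])
w=Cam("wrist"); w.save("w8.png")
```

```text
t 15.57 at [0.4688 0.3202 0.1407] x-yaw -0.0 w 0.669 F [-0.5  0.9 -2.2]
turn [-0.006 -0.007 -0.   ]
(0.571, 0.0145, 0.3) -> [ 4.1  12.22 -6.38] rows>= 5.8
(0.571, 0.0145, 0.143) -> [ 4.09 12.23 -0.1 ] rows>= 5.2
```

View pics/w8.png

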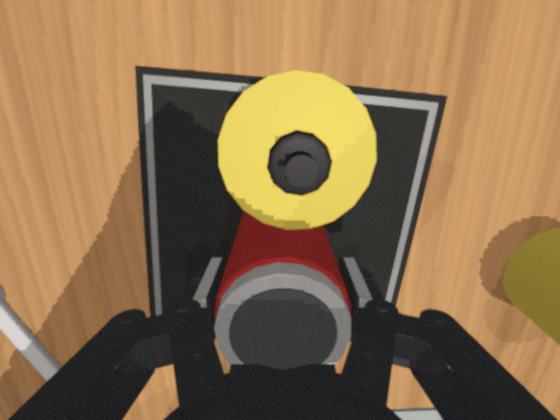

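{"method": "apply_moves", "body": {"moves": [[[0,0,0.03],[0,0,0],-1],[[0,0,0.03],[0,0,0],1],[[0,0,0.03],[0,0,0],1],[[0,0,0.03],[0,0,0],1],[[0,0,0.03],[0,0,0],1],[[0,0,-0.5],[0,0,0],1],[[0,0,-1.5],[0,0,0],1],[[0,0,-3],[0,0,0],1],[[0.7,2,-5],[0,0,0],1],[[1.4,4,-5],[0,0,0],1],[[2.1,6,-5],[0,0,0],1],[[2.8,8,-5],[0,0,0],1],[[3.5,10,-5],[0,0,0],1],[[4.0,11.7,-5],[0,0,0],1],[[4.1,12.22,-4.5],[0,0,0],1],[[4.1,12.22,-4],[0,0,0],1],[[4.1,12.22,-4],[0,0,0],1],[[4.1,12.22,-4],[0,0,0],1]]}}

```text
t: 17.88
eef_pos: [0.5707, 0.0163, 0.2402]
tool_rot: [-0.0, 1.0, 0.001, 0.0]
contact_force: [0.7, -0.4, 0.1]
gripper_width: 0.997
```

Run:
```python
from h import *
plan([(.571,.0145,.143)])
w=Cam("wrist"); w.save("w9.png")
s=Cam("scene"); s.save("s9.png")
```

```text
t 17.88 at [0.5707 0.0163 0.2402] x-yaw 0.0029 w 0.997 F [ 0.7 -0.4  0.1]
turn [-0.004 -0.     0.017]
(0.571, 0.0145, 0.143) -> [0.01 0.07 3.89] rows>= 1.6
```

View pics/w9.png

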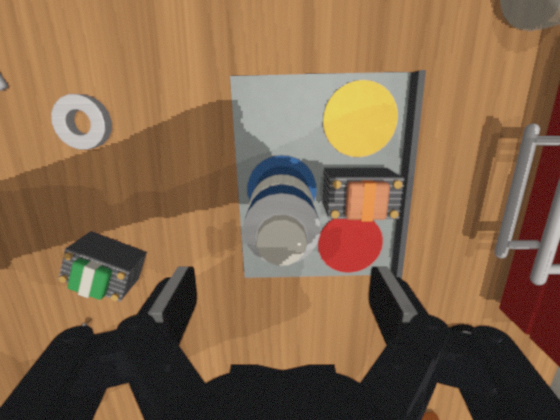

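View pics/s9.png

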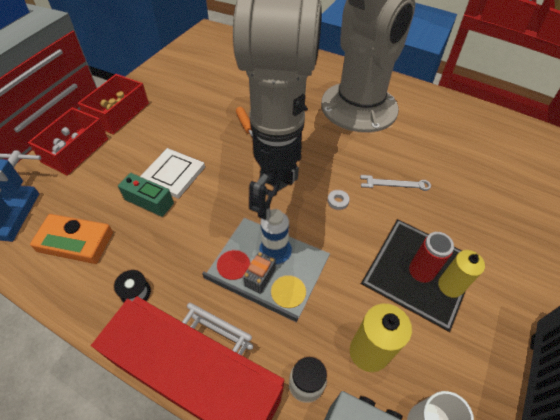

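```bash
cat >> h.py <<'E'
def disc(c,uv,z=.006,r=.036,tol=40):
    """flood fill from uv, ellipse -> ground circle fit on contour"""
    m=np.zeros((422,562),np.uint8); im=np.ascontiguousarray(cv2.GaussianBlur(c.img,(3,3),0))
    cv2.floodFill(im,m,(int(uv[0]),int(uv[1])),0,(tol,)*3,(tol,)*3,4|cv2.FLOODFILL_MASK_ONLY|cv2.FLOODFILL_FIXED_RANGE|(255<<8))
    m=m[1:-1,1:-1]; k=cv2.findContours(m,cv2.RETR_EXTERNAL,cv2.CHAIN_APPROX_NONE)[0]; k=max(k,key=cv2.contourArea)[:,0]
    k=cv2.convexHull(k)[:,0].astype(float)
    P=c.onz(k,z)[:,:2]
    from scipy.optimize import least_squares
    f=least_squares(lambda p:np.hypot(*(P-p[:2]).T)-p[2],[*P.mean(0),r],loss="soft_l1",f_scale=.001).x
    return f.round(4)
E
python3 - <<'E'
from h import *
w=Cam("wrist"); print(disc(w,(361,119)),disc(w,(349,245)))
s=Cam("scene"); print(disc(s,(290,290)),disc(s,(233,265)))
E
```

```text
[0.6457 0.0851 0.036 ] [ 0.6454 -0.0471  0.0352]
[0.6464 0.0873 0.0358] [ 0.6467 -0.0445  0.0351]
```

{"method": "apply_moves", "body": {"moves": [[[0,0.04,1],[0,0,0],1],[[0,0.04,2],[0,0,0],1],[[0,0.04,3],[0,0,0],1],[[0,0.04,3.7],[0,0,0],1],[[0,0.04,3.9],[0,0,0],1],[[0,0.04,3.9],[0,0,0],1],[[0,0.04,3.9],[0,0,0],1]]}}

```text
t: 18.95
eef_pos: [0.5715, 0.0134, 0.1433]
tool_rot: [-0.0, 1.0, -0.0, 0.001]
contact_force: [-0.0, -0.0, -0.7]
gripper_width: 1.005
```

Run:
```python
from h import *
plan([(.571,.0145,.143)])
w=Cam("wrist"); w.save("w10.png")
s=Cam("scene"); s.save("s10.png",(190,150,370,320),4)
```

```text
t 18.95 at [0.5715 0.0134 0.1433] x-yaw -0.0001 w 1.005 F [-0.  -0.  -0.7]
turn [-0.    -0.009 -0.   ]
(0.571, 0.0145, 0.143) -> [-0.02 -0.04  0.01] rows>= 0.0
```

View pics/w10.png

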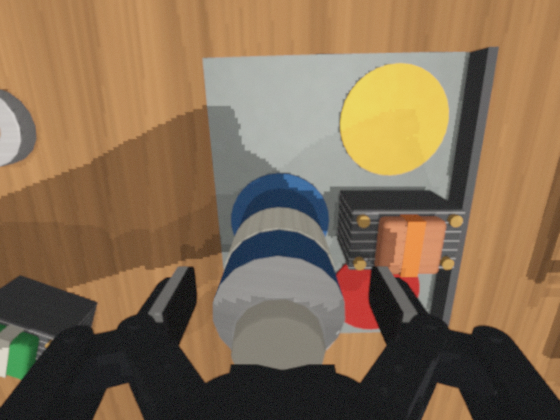

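View pics/s10.png

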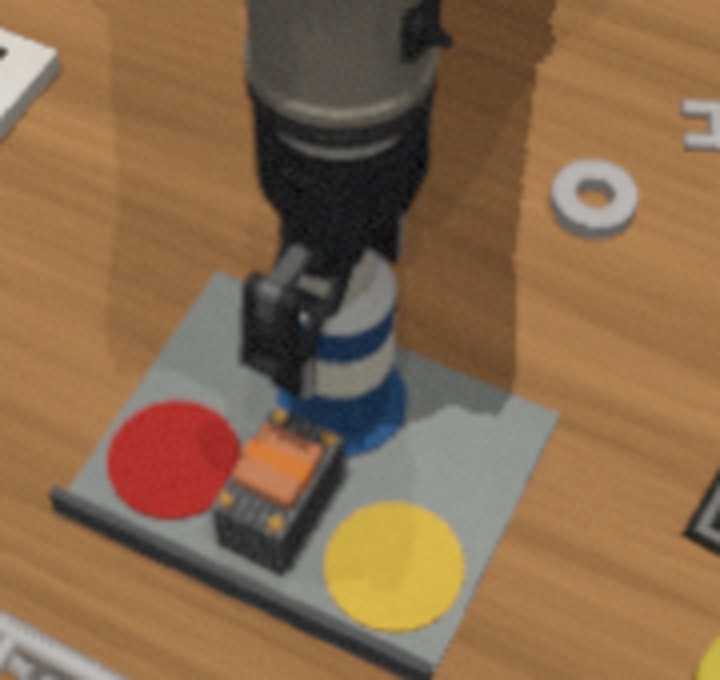

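{"method": "apply_moves", "body": {"moves": [[[0,0,0],[0,0,0],-1],[[0,0,0],[0,0,0],-1],[[0,0,0],[0,0,0],-1],[[0,0,0],[0,0,0],-1],[[0,0,0],[0,0,0],-1],[[0,0,-0.4],[0,0,0],-1],[[0,0,-1.2],[0,0,0],-1],[[0,0,-2.5],[0,0,0],-1],[[-0.6,-1.3,-3.5],[0,0,0],-1],[[-1.4,-3.1,-3.5],[0,0,0],-1],[[-2.2,-4.9,-3.5],[0,0,0],-1],[[-3,-6.7,-3.5],[0,0,0],-1],[[-3.8,-8.3,-3.5],[0,0,0],-1],[[-4.36,-9.4,-3.5],[0,0,0],-1],[[-4.36,-9.56,-3],[0,0,0],-1],[[-4.36,-9.56,-2],[0,0,0],-1],[[-4.36,-9.56,-1],[0,0,0],-1],[[-4.36,-9.56,-0.4],[0,0,0],-1],[[-4.36,-9.56,0],[0,0,0],-1],[[-4.36,-9.56,0.06],[0,0,0],-1]]}}

```text
t: 21.55
eef_pos: [0.4621, 0.2522, 0.1409]
tool_rot: [-0.0, 1.0, -0.0, 0.0]
contact_force: [0.4, 0.2, -1.9]
gripper_width: 0.647
```

Run:
```python
from h import *
plan([(.646,.0195,.3),(.646,.0195,.085)])
w=Cam("wrist"); w.save("w11.png")
s=Cam("scene"); print(disc(s,(233,265))); s.save("s11.png",(190,150,500,380),2.5)
```

```text
t 21.55 at [0.4621 0.2522 0.1409] x-yaw -0.0003 w 0.647 F [ 0.4  0.2 -1.9]
turn [-0.    -0.001 -0.002]
(0.646, 0.0195, 0.3) -> [ 7.36  9.31 -6.36] rows>= 5.4
(0.646, 0.0195, 0.085) -> [7.36 9.31 2.24] rows>= 4.8
[ 0.6471 -0.0446  0.0349]
```

View pics/w11.png

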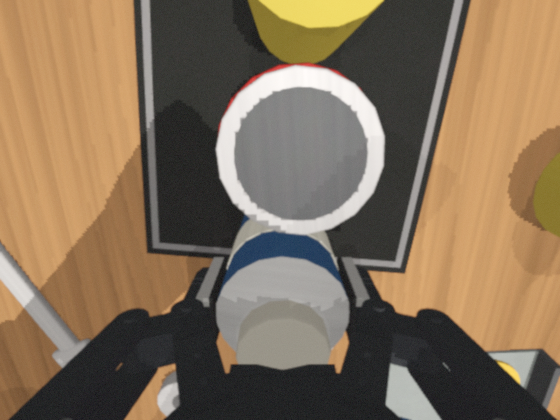

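View pics/s11.png

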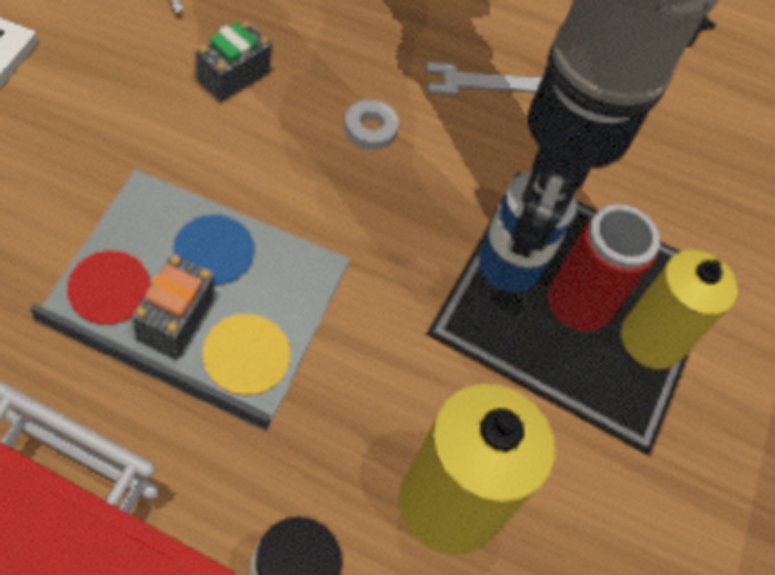

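{"method": "apply_moves", "body": {"moves": [[[0,0,0.03],[0,0,0],-1],[[0,0,0.03],[0,0,0],1],[[0,0,0.03],[0,0,0],1],[[0,0,0.03],[0,0,0],1],[[0,0,0.03],[0,0,0],1],[[0,0,-0.5],[0,0,0],1],[[0,0,-1.5],[0,0,0],1],[[0,0,-3],[0,0,0],1],[[0.4,0.5,-5],[0,0,0],1],[[1.8,2.2,-6],[0,0,1],1],[[3.2,3.9,-6],[0,0,2],1],[[4.6,5.6,-6],[0,0,3],1],[[5.8,7.3,-6],[0,0,4],1],[[6.8,8.6,-6],[0,0,5],1],[[7.36,9.31,-6],[0,0,6],1],[[7.36,9.31,-6],[0,0,7],1],[[7.36,9.31,-6],[0,0,8],1],[[7.36,9.31,-6],[0,0,9],1],[[7.36,9.31,-6],[0,0,9],1],[[7.36,9.31,-6],[0,0,9],1]]}}

```text
t: 24.15
eef_pos: [0.6458, 0.0197, 0.2914]
tool_rot: [-0.0, 0.708, -0.706, 0.0]
contact_force: [-0.4, -0.5, -0.8]
gripper_width: 0.997
```

Run:
```python
from h import *
plan([(.646,.0195,.085)],-np.pi/2)
print(get_obs()["q"].round(2))
w=Cam("wrist"); w.save("w12.png",None,1.4)
s=Cam("scene"); s.save("s12.png")
```

```text
t 24.15 at [0.6458 0.0197 0.2914] x-yaw -1.5671 w 0.997 F [-0.4 -0.5 -0.8]
turn [-0.002  0.001  0.021]
(0.646, 0.0195, 0.085) -> [ 0.01 -0.    8.25] rows>= 3.3
[ 0.01  0.45 -0.19  1.63  0.09  1.07 -1.77]
```

View pics/w12.png

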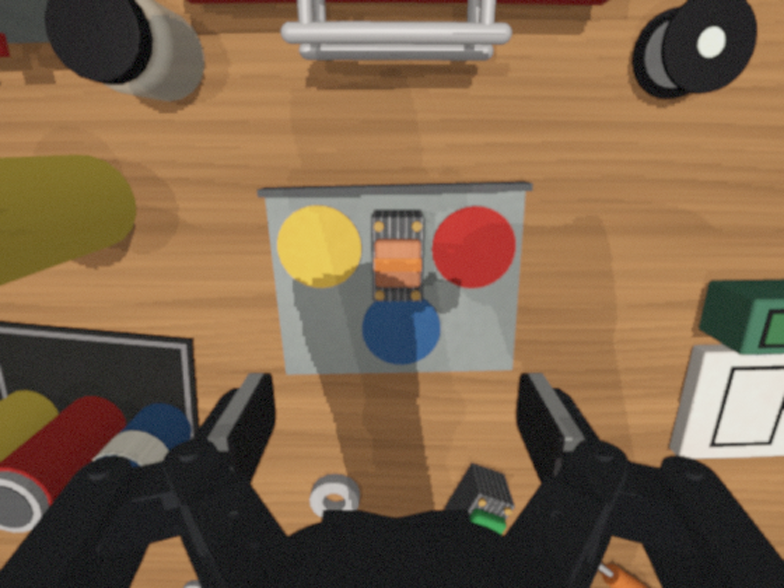

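View pics/s12.png

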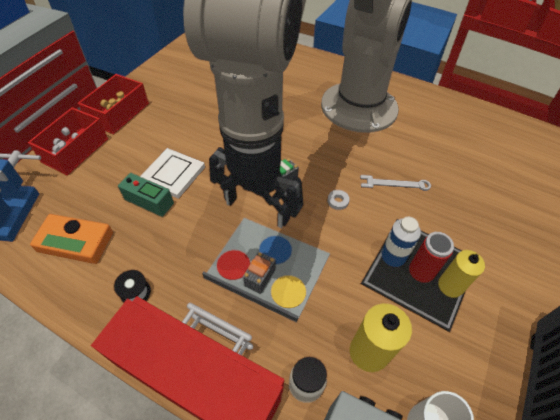

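Run:
```python
from h import *
w=Cam("wrist"); print("Y",disc(w,(228,175)),"R",disc(w,(338,176)),"B",disc(w,(286,240)))
b=np.array([(378,226),(417,226),(379,296),(416,296)])/1.4
p=w.onz(b,.050); print(p.round(4).tolist(),p.mean(0))
w.save("w12b.png",(250,140,320,230),8)
s=Cam("scene"); print("Y",disc(s,(290,290)),"R",disc(s,(230,265)),"B",disc(s,(275,245)))
d=Cam("side"); print("Y",disc(d,(213,237)),"R",disc(d,(230,182),tol=60),"B",disc(d,(264,213)));d.save("d12.png",(160,130,310,270),5)
```

```text
Y [0.6464 0.0857 0.0355] R [ 0.6454 -0.0469  0.0353] B [0.57   0.0147 0.0363]
[[0.6722, 0.0323, 0.05], [0.6722, 0.0036, 0.05], [0.6174, 0.0322, 0.05], [0.6175, 0.0034, 0.05]] [0.64480755 0.01787193 0.05      ]
Y [0.6472 0.0876 0.0349] R [ 0.6467 -0.045   0.0351] B [0.5709 0.0194 0.0351]
Y [0.6455 0.086  0.0335] R [-0.6144 -0.5388  1.6592] B [0.5671 0.0016 0.0235]
```

View pics/w12b.png

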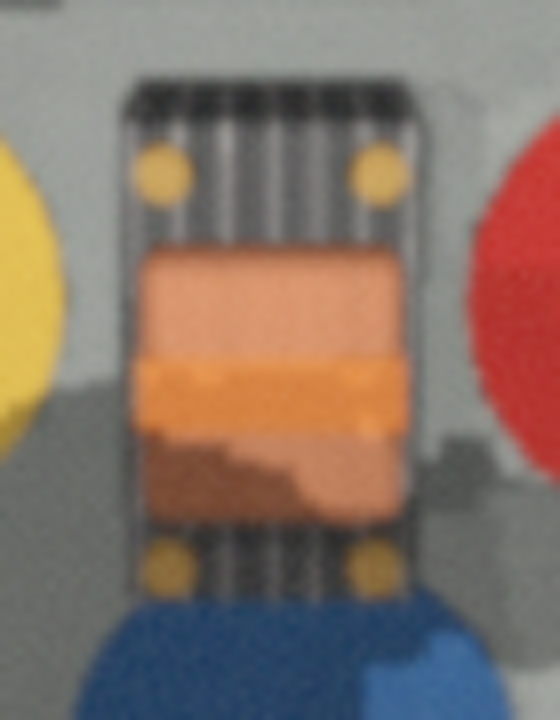

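View pics/d12.png

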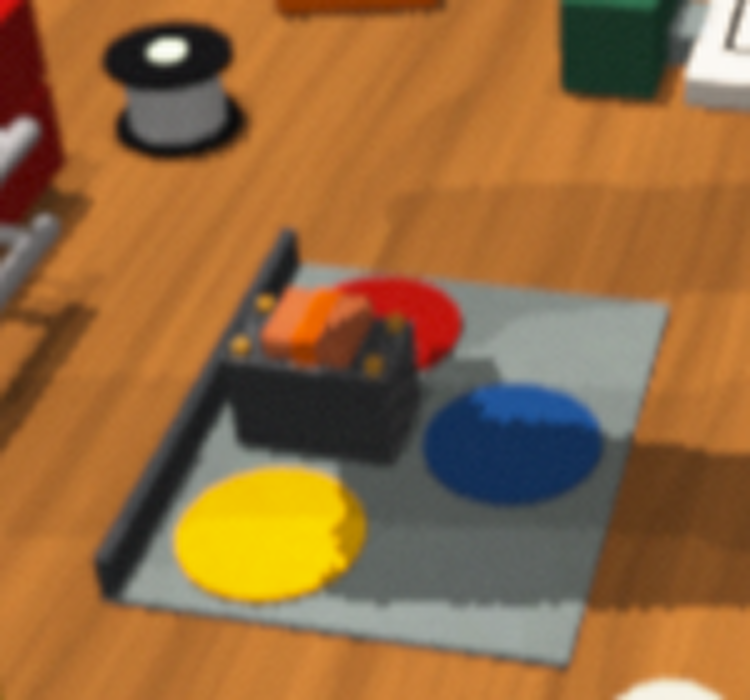

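Run:
```python
from h import *
s=Cam("scene");d=Cam("side");w=Cam("wrist")
def tri(L):
    A=0;b=0
    for c,uv in L:
        r=c.ray([uv])[0]; r/=np.linalg.norm(r); M=np.eye(3)-np.outer(r,r); A=A+M; b=b+M@c.eye
    return np.linalg.solve(A,b)
s.save("s13.png",(100,280,270,410),4); d.save("d13.png",(80,110,230,230),5)
# handle left/right ends
print(tri([(s,(190,312)),(w,(508/1.4,35/1.4))]),tri([(s,(246,343)),(w,(287/1.4,35/1.4))]))
```

```text
[ 0.79372453 -0.04733685  0.05767394] [0.79448038 0.08238817 0.07180809]
```

View pics/s13.png

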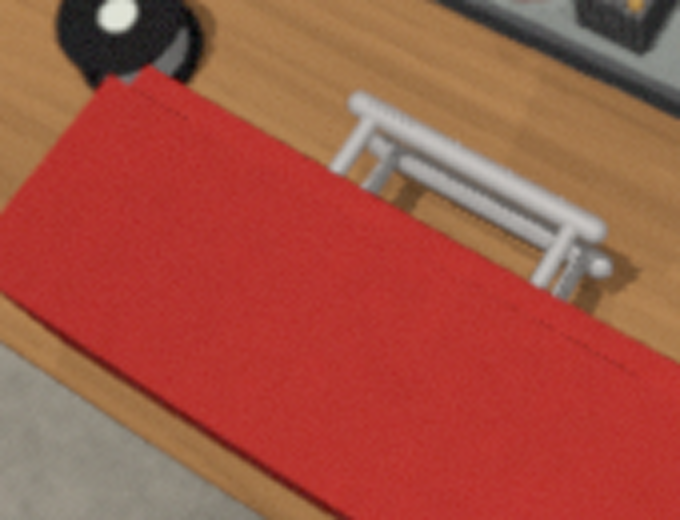

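{"method": "apply_moves", "body": {"moves": [[[0.05,0.03,1.5],[0,0,0],1],[[0.05,0.03,3],[0,0,0],1],[[0.05,0.03,4.5],[0,0,0],1],[[0.05,0.03,5.5],[0,0,0],1],[[0.05,0.03,6.5],[0,0,0],1],[[0.05,0.03,7.3],[0,0,0],1],[[0.05,0.03,7.9],[0,0,0],1],[[0.05,0.03,8.1],[0,0,0],1],[[0.05,0.03,8.1],[0,0,0],1]]}}

```text
t: 25.68
eef_pos: [0.6453, 0.0183, 0.0885]
tool_rot: [0.0, -0.707, 0.707, -0.0]
contact_force: [-0.8, 0.3, 0.6]
gripper_width: 0.999
```

Run:
```python
from h import *
plan([(.645,.0185,.088)],-np.pi/2)
w=Cam("wrist"); w.save("w14.png")
s=Cam("scene"); s.save("s14.png",(190,150,370,320),4)
```

```text
t 25.68 at [0.6453 0.0183 0.0885] x-yaw -1.5709 w 0.999 F [-0.8  0.3  0.6]
turn [-0.001  0.    -0.   ]
(0.645, 0.0185, 0.088) -> [-0.01  0.01  0.02] rows>= 0.0
```

View pics/w14.png

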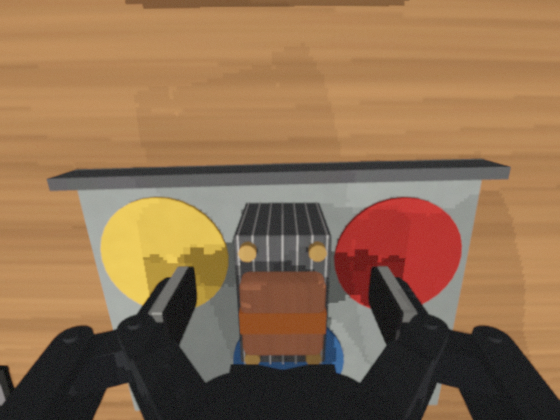

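View pics/s14.png

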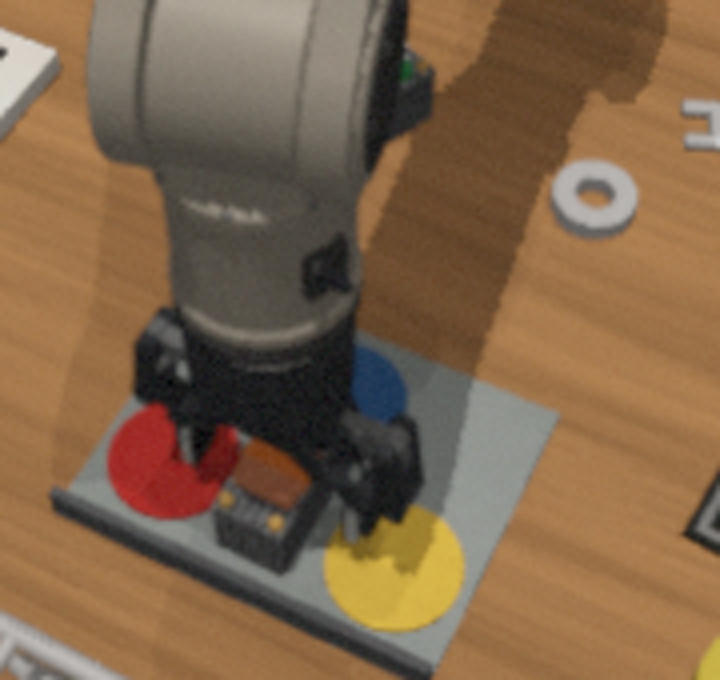

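{"method": "apply_moves", "body": {"moves": [[[0,0,0],[0,0,0],-1],[[0,0,0],[0,0,0],-1],[[0,0,0],[0,0,0],-1],[[0,0,0],[0,0,0],-1],[[0,0,0],[0,0,0],-1],[[0,0,0],[0,0,0],-1],[[0,0,-0.4],[0,0,0],-1],[[0,0,-1.4],[0,0,0],-1],[[0,0,-3],[0,0,0],-1],[[0,0,-4.5],[0,0,0],-1],[[0,0,-5],[0,0,0],-1],[[2,0.9,-5],[0,0,0],-1],[[4,1.8,-5],[0,0,0],-1],[[6,2.7,-5],[0,0,0],-1],[[8,3.6,-5],[0,0,0],-1],[[10,4.5,-5],[0,0,0],-1],[[12,5.4,-5],[0,0,0],-1],[[13.3,6,-5],[0,0,0],-1],[[13.6,6.09,-5],[0,0,0],-1],[[13.6,6.09,-5],[0,0,0],-1]], "force": 60}}

```text
t: 28.28
eef_pos: [0.4922, -0.3214, 0.2122]
tool_rot: [-0.0, -0.707, 0.707, 0.001]
contact_force: [-0.2, 0.2, -5.9]
gripper_width: 0.458
```

Run:
```python
from h import *
plan([(.493,-.322,.104)],-np.pi/2)
w=Cam("wrist"); w.save("w15.png",None,1.4)
s=Cam("scene"); s.save("s15.png")
```

```text
t 28.27 at [ 0.4922 -0.3214  0.2122] x-yaw -1.5716 w 0.458 F [-0.2  0.2 -5.9]
turn [ 0.01   0.008 -0.004]
(0.493, -0.322, 0.104) -> [ 0.03 -0.04  4.33] rows>= 1.7
```

View pics/w15.png

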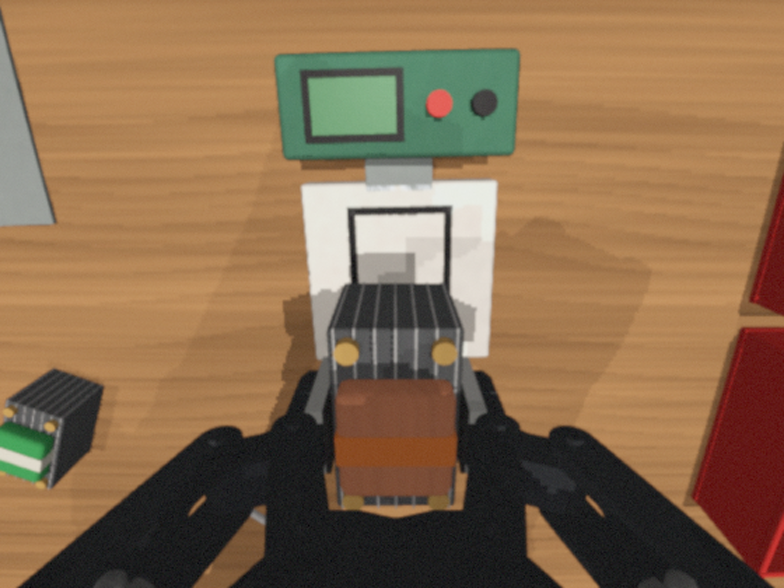

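View pics/s15.png

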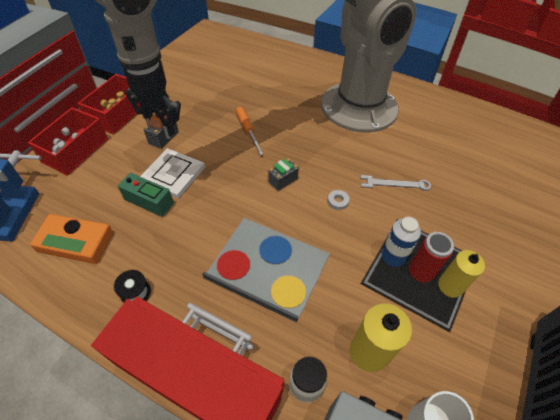

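Run:
```python
from h import *
w=Cam("wrist"); o=get_obs()
W=lambda L:np.array(L)/1.4
p=w.onz(W([(303,184),(497,181),(489,357),(317,359)]),.018); print(p.round(4).tolist(),p.mean(0).round(4))
r=w.onz(W([(350,210),(449,209)]),.018); print(r.round(4).tolist(), "yaw of line",np.arctan2(-(r[1]-r[0])[0],-(r[1]-r[0])[1]))
for e in (p[0]-p[1],p[3]-p[2]): print(np.arctan2(e[1],e[0])-np.pi/2)
for e in (p[0]-p[3],p[1]-p[2]): print(np.arctan2(e[1],e[0]))
b=w.onz(W([(345,353),(443,353),(353,501),(438,502)]),o["eef_pos"][2]-.0385); print(b.round(4).tolist(),b.mean(0).round(4),o["eef_pos"])
```

```text
[[0.5538, -0.2633, 0.018], [0.5558, -0.3812, 0.018], [0.4364, -0.385, 0.018], [0.4346, -0.265, 0.018]] [ 0.4952 -0.3236  0.018 ]
[[0.538, -0.2914, 0.018], [0.5388, -0.3527, 0.018]] yaw of line -0.011963987926953109
0.016985767917963246
0.015133664158832882
0.01413809043921239
0.031774533302442606
[[0.5204, -0.3054, 0.1744], [0.5204, -0.3333, 0.1744], [0.4661, -0.3059, 0.1744], [0.4658, -0.3338, 0.1744]] [ 0.4932 -0.3196  0.1744] [ 0.49358302 -0.31977682  0.21290392]
```

{"method": "apply_moves", "body": {"moves": [[[0,-0.07,1],[0,0,-0.1],-1],[[0,-0.07,2],[0,0,-0.1],-1],[[0,-0.07,3],[0,0,-0.1],-1],[[0,-0.07,3.8],[0,0,-0.1],-1],[[0,-0.07,4.2],[0,0,-0.1],-1],[[0,-0.07,4.35],[0,0,-0.1],-1],[[0,-0.07,4.38],[0,0,-0.1],-1],[[0,-0.07,4.38],[0,0,-0.1],-1]]}}

```text
t: 29.42
eef_pos: [0.4951, -0.3219, 0.1046]
tool_rot: [-0.0, 0.713, -0.701, 0.001]
contact_force: [0.3, -0.3, -6.1]
gripper_width: 0.459
```

Run:
```python
from h import *
plan([(.495,-.322,.104)],-np.pi/2)
w=Cam("wrist"); w.save("w16.png",None,1.4)
s=Cam("scene"); s.save("s16.png",(110,110,230,230),6)
d=Cam("side"); d.save("d16.png",(260,70,370,170),7)
```

```text
t 29.43 at [ 0.4951 -0.3219  0.1046] x-yaw -1.5534 w 0.459 F [ 0.3 -0.3 -6.1]
turn [-0.007 -0.004  0.1  ]
(0.495, -0.322, 0.104) -> [0.   0.   0.03] rows>= 0.0
```

View pics/s16.png

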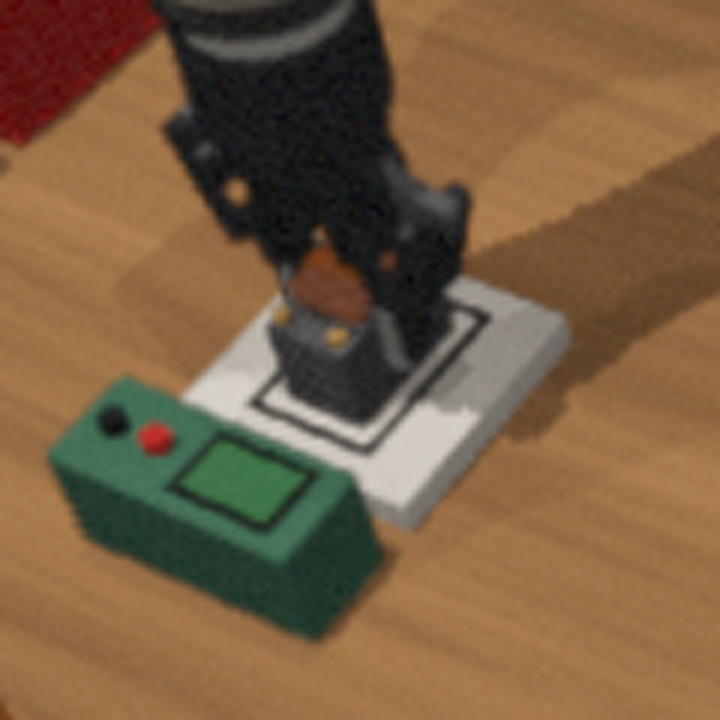

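View pics/d16.png

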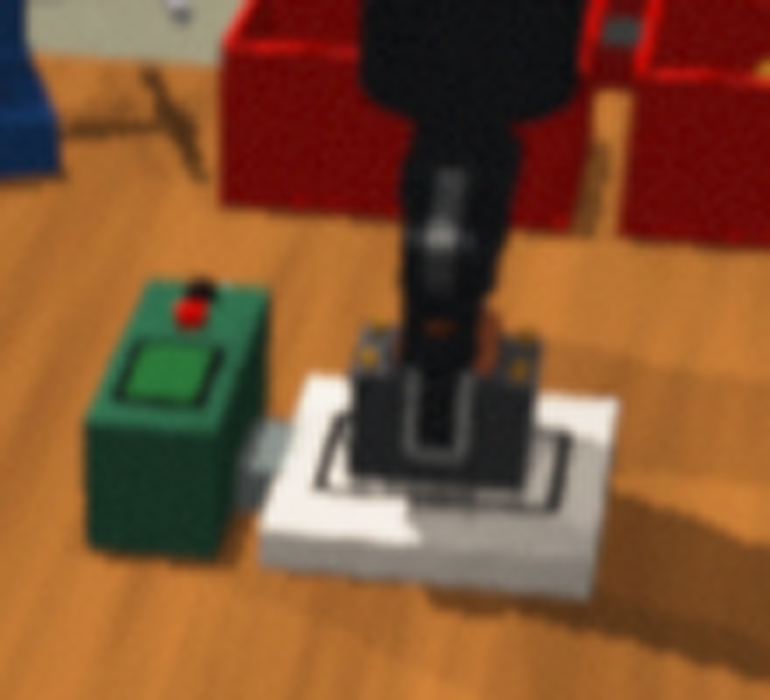

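View pics/w16.png

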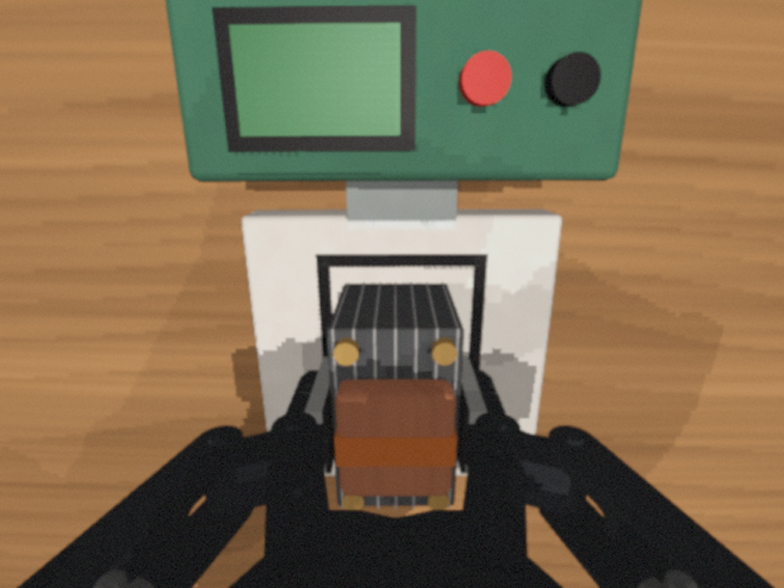

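{"method": "apply_moves", "body": {"moves": [[[0,0,0.05],[0,0,0],-1],[[0,0,0.05],[0,0,0],1],[[0,0,0.05],[0,0,0],1],[[0,0,0.05],[0,0,0],1],[[0,0,0.05],[0,0,0],1],[[0,0,0.05],[0,0,0],1],[[0,0,-0.5],[0,0,0],1],[[0,0,-1.5],[0,0,0],1],[[0,0,-3],[0,0,0],1],[[0,0,-5],[0,0,0],1],[[0,0,-7],[0,0,0],1],[[0,0,-7],[0,0,0],1]]}}

```text
t: 31.08
eef_pos: [0.4966, -0.3228, 0.2846]
tool_rot: [-0.001, 0.713, -0.701, 0.005]
contact_force: [-0.3, 0.1, -0.7]
gripper_width: 0.999
```

Run:
```python
from h import *
plan([(.57,-.05,.28),(.4621,.2522,.28),(.4621,.2522,.1403)],0)
w=Cam("wrist"); w.save("w17.png",None,1.4)
s=Cam("scene"); s.save("s17.png",(110,110,230,230),6)
```

```text
t 31.07 at [ 0.4966 -0.3228  0.2846] x-yaw -1.5537 w 0.999 F [-0.3  0.1 -0.7]
turn [-0.017 -0.059 -8.902]
(0.57, -0.05, 0.28) -> [-10.86  -3.12   0.16] rows>= 4.5
(0.4621, 0.2522, 0.28) -> [-23.02   0.99   0.06] rows>= 9.2
(0.4621, 0.2522, 0.1403) -> [-23.05   1.03   5.65] rows>= 9.5
```

View pics/w17.png

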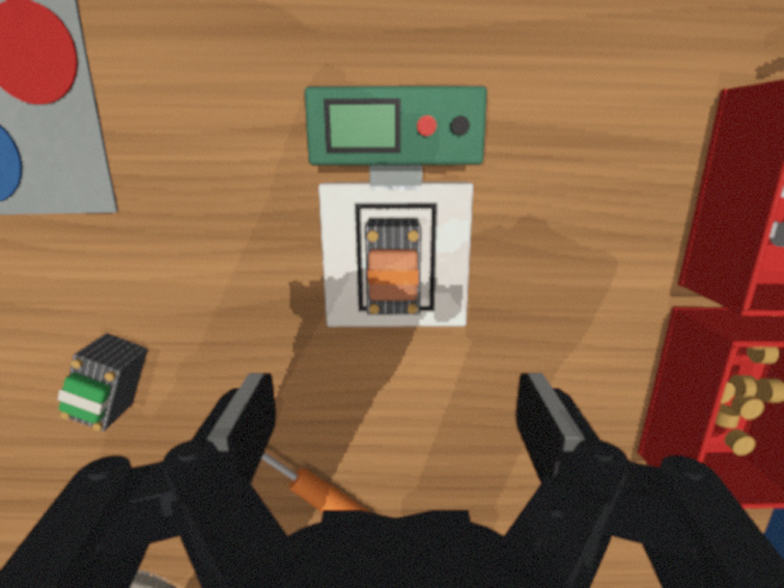

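View pics/s17.png

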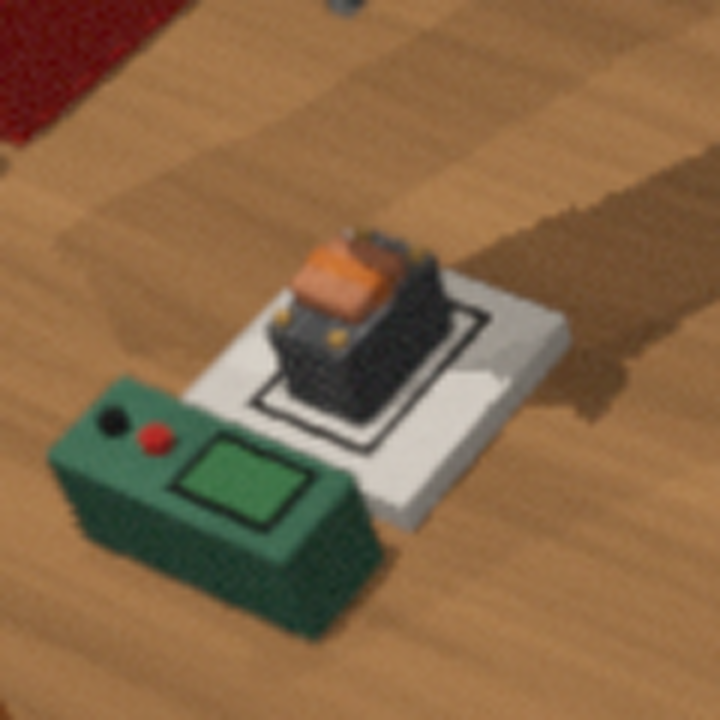

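{"method": "apply_moves", "body": {"moves": [[[-1.7,-0.5,0],[0,0,-0.5],1],[[-3.5,-1.1,0],[0,0,-1.2],1],[[-5.3,-1.6,0],[0,0,-2],1],[[-7.1,-2.1,0],[0,0,-3],1],[[-9,-2.6,0],[0,0,-4],1],[[-10.8,-3,0],[0,0,-5],1],[[-12.6,-2.6,0],[0,0,-6],1],[[-14.4,-2,0],[0,0,-7],1],[[-16.2,-1.3,0],[0,0,-8],1],[[-18,-0.7,0],[0,0,-8.6],1],[[-19.8,-0.1,0],[0,0,-8.9],1],[[-21.6,0.5,0],[0,0,-8.9],1],[[-22.8,0.85,0],[0,0,-8.9],1],[[-23,0.92,0],[0,0,-8.9],1],[[-23,0.92,0],[0,0,-8.9],1],[[-23,0.92,0],[0,0,-8.9],1]]}}

```text
t: 33.17
eef_pos: [0.4621, 0.2511, 0.2783]
tool_rot: [0.001, 1.0, -0.001, -0.0]
contact_force: [-0.0, -0.2, 0.4]
gripper_width: 1.0
```

Run:
```python
from h import *
plan([(.4623,.2523,.1403)],0)
w=Cam("wrist"); w.save("w18.png",None,1.4)
```

```text
t 33.17 at [0.4621 0.2511 0.2783] x-yaw -0.0024 w 1.0 F [-0.  -0.2  0.4]
turn [ 0.007  0.004 -0.014]
(0.4623, 0.2523, 0.1403) -> [ 0.01 -0.06  5.52] rows>= 2.2
```

View pics/w18.png

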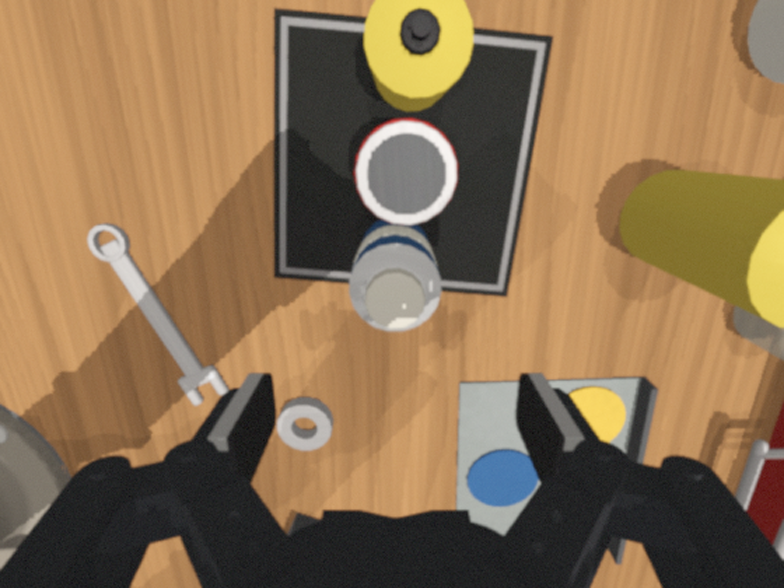

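{"method": "apply_moves", "body": {"moves": [[[0,-0.04,1.2],[0,0,0],1],[[0,-0.04,2.4],[0,0,0],1],[[0,-0.04,3.6],[0,0,0],1],[[0,-0.04,4.6],[0,0,0],1],[[0,-0.04,5.2],[0,0,0],1],[[0,-0.04,5.5],[0,0,0],1],[[0,-0.04,5.5],[0,0,0],1],[[0,-0.04,5.5],[0,0,0],-1],[[0,-0.04,5.5],[0,0,0],-1],[[0,-0.04,5.5],[0,0,0],-1],[[0,-0.04,5.5],[0,0,0],-1],[[0,-0.04,5.5],[0,0,0],-1]], "force": 40}}

```text
t: 34.72
eef_pos: [0.4619, 0.2541, 0.1423]
tool_rot: [-0.0, 1.0, 0.0, 0.001]
contact_force: [-0.8, -0.9, 6.4]
gripper_width: 0.645
```

Run:
```python
from h import *
plan([(.571,.0145,.1427)],0)
w=Cam("wrist"); w.save("w19.png")
```

```text
t 34.73 at [0.4619 0.2541 0.1423] x-yaw 0.0 w 0.645 F [-0.8 -0.9  6.4]
turn [-0.002 -0.007  0.   ]
(0.571, 0.0145, 0.1427) -> [ 4.36  9.58 -0.02] rows>= 4.2
```

View pics/w19.png

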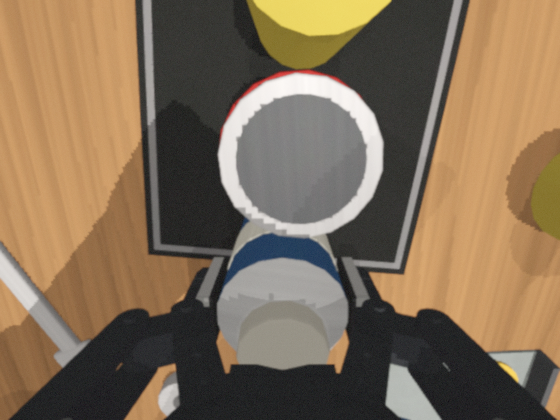

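{"method": "apply_moves", "body": {"moves": [[[0,0,-0.4],[0,0,0],-1],[[0,0,-1.2],[0,0,0],-1],[[0,0,-2.5],[0,0,0],-1],[[0.5,1,-3.5],[0,0,0],-1],[[1.3,2.8,-3.5],[0,0,0],-1],[[2.1,4.6,-3.5],[0,0,0],-1],[[2.9,6.4,-3.5],[0,0,0],-1],[[3.7,8.2,-3.5],[0,0,0],-1],[[4.36,9.4,-3.5],[0,0,0],-1],[[4.36,9.52,-3],[0,0,0],-1],[[4.36,9.52,-2],[0,0,0],-1],[[4.36,9.52,-1.2],[0,0,0],-1],[[4.36,9.52,-0.6],[0,0,0],-1],[[4.36,9.52,-0.25],[0,0,0],-1],[[4.36,9.52,-0.15],[0,0,0],-1],[[4.36,9.52,-0.15],[0,0,0],-1],[[4.36,9.52,-0.15],[0,0,0],-1]]}}

```text
t: 36.9
eef_pos: [0.571, 0.0159, 0.1458]
tool_rot: [-0.0, 1.0, -0.0, 0.001]
contact_force: [-0.0, -0.2, -3.1]
gripper_width: 0.642
```

Run:
```python
from h import *
plan([(.4688,.3202,.24)],0)
w=Cam("wrist"); w.save("w20.png")
s=Cam("scene"); s.save("s20.png",(190,180,350,320),5)
d=Cam("side"); d.save("d20.png",(160,130,310,270),5)
```

```text
t 36.9 at [0.571  0.0159 0.1458] x-yaw -0.0001 w 0.642 F [-0.  -0.2 -3.1]
turn [-0.    -0.007 -0.   ]
(0.4688, 0.3202, 0.24) -> [ -4.08 -12.17  -3.77] rows>= 5.4
```

View pics/w20.png

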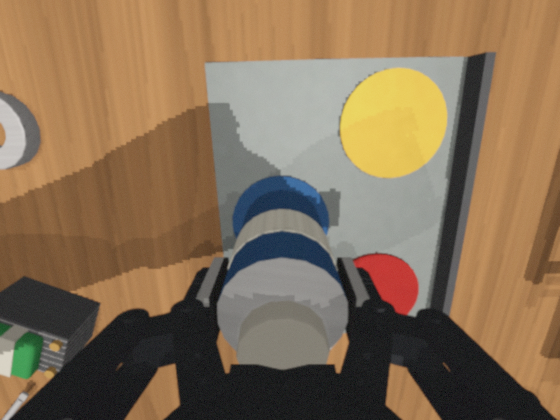

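View pics/s20.png

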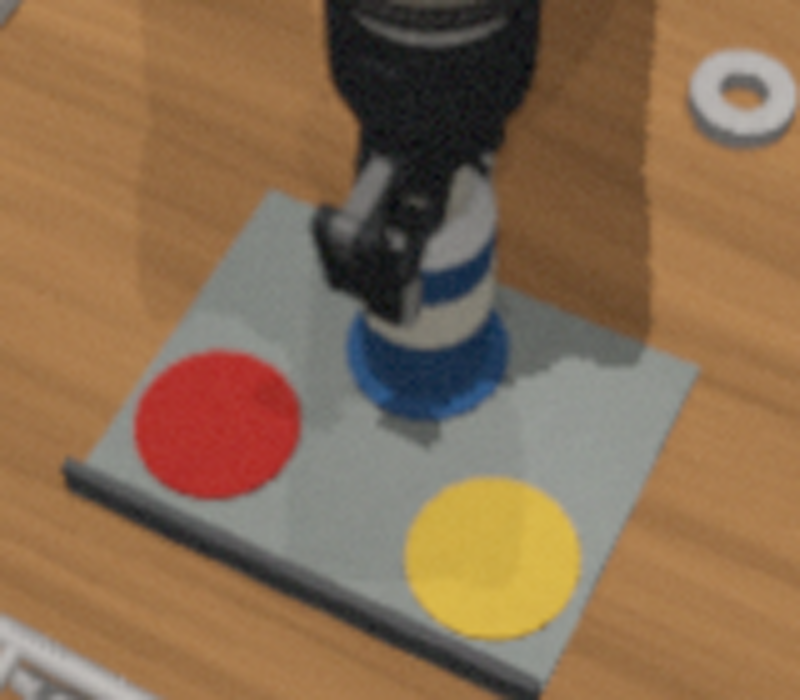

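View pics/d20.png

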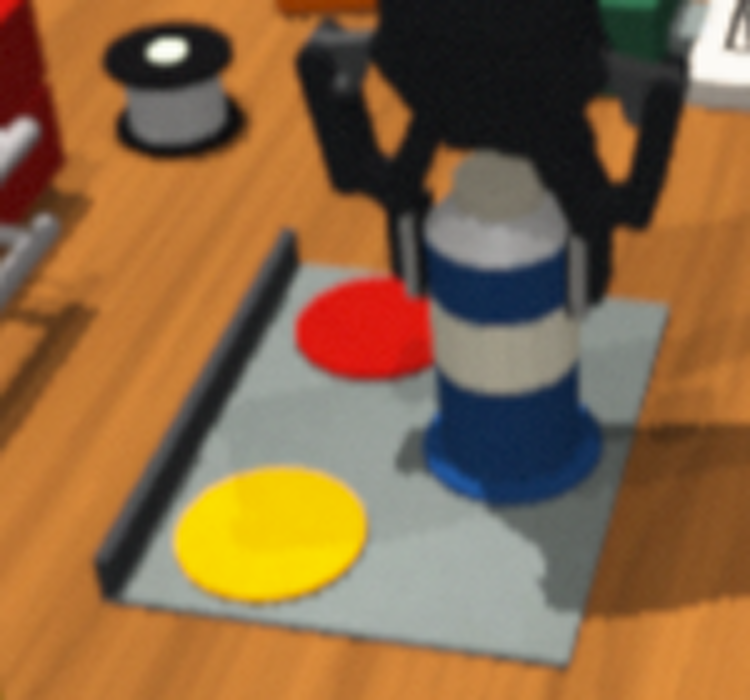

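{"method": "apply_moves", "body": {"moves": [[[0,0,0.05],[0,0,0],-1],[[0,0,0.05],[0,0,0],-1],[[0,0,0.05],[0,0,0],1],[[0,0,0.05],[0,0,0],1],[[0,0,0.05],[0,0,0],1],[[0,0,0.05],[0,0,0],1],[[0,0,-0.5],[0,0,0],1],[[0,0,-1.5],[0,0,0],1],[[0,0,-3],[0,0,0],1],[[-0.7,-2,-4.5],[0,0,0],1],[[-1.3,-4,-4.5],[0,0,0],1],[[-2,-6,-4.5],[0,0,0],1],[[-2.7,-8,-4.5],[0,0,0],1],[[-3.4,-10,-4.5],[0,0,0],1],[[-4,-11.9,-4.5],[0,0,0],1],[[-4.08,-12.17,-4.5],[0,0,0],1],[[-4.08,-12.17,-4.3],[0,0,0],1],[[-4.08,-12.17,-4],[0,0,0],1],[[-4.08,-12.17,-4],[0,0,0],1]]}}

```text
t: 39.42
eef_pos: [0.469, 0.3182, 0.2442]
tool_rot: [0.001, 1.0, -0.001, -0.001]
contact_force: [-0.2, -0.2, 0.2]
gripper_width: 1.004
```

Run:
```python
from h import *
plan([(.4688,.3202,.1405)],0)
w=Cam("wrist"); w.save("w21.png")
s=Cam("scene"); s.save("s21.png",(190,180,350,320),5)
```

```text
t 39.42 at [0.469  0.3182 0.2442] x-yaw -0.0024 w 1.004 F [-0.2 -0.2  0.2]
turn [ 0.01   0.007 -0.014]
(0.4688, 0.3202, 0.1405) -> [-0.   -0.09  4.15] rows>= 1.7
```

View pics/w21.png

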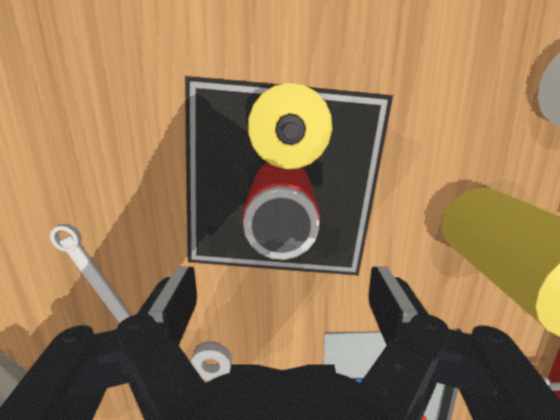

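View pics/s21.png

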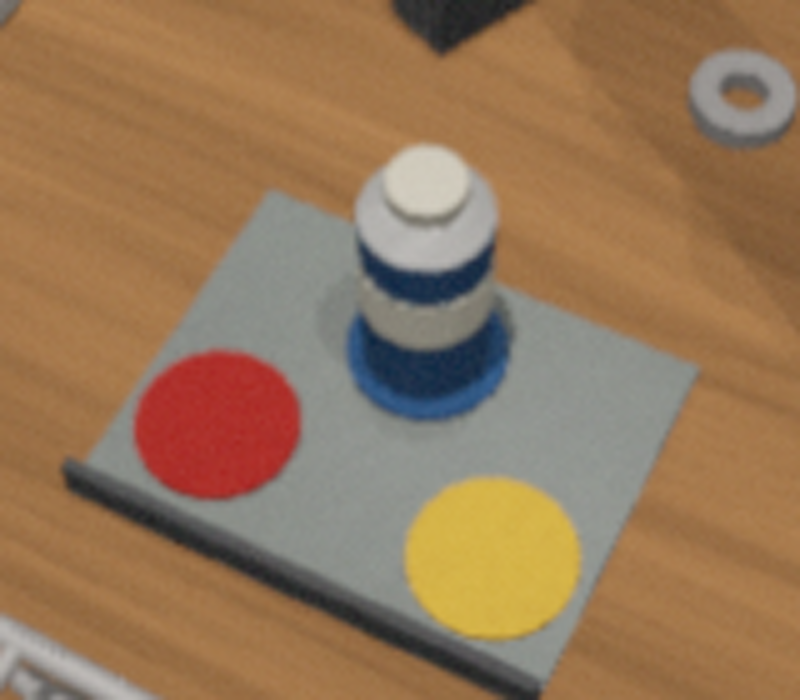

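{"method": "apply_moves", "body": {"moves": [[[0,-0.05,1.2],[0,0,0],1],[[0,-0.05,2.4],[0,0,0],1],[[0,-0.05,3.3],[0,0,0],1],[[0,-0.05,3.9],[0,0,0],1],[[0,-0.05,4.1],[0,0,0],1],[[0,-0.05,4.1],[0,0,0],1],[[0,-0.05,4.1],[0,0,0],-1],[[0,-0.05,4.1],[0,0,0],-1],[[0,-0.05,4.1],[0,0,0],-1],[[0,-0.05,4.1],[0,0,0],-1],[[0,-0.05,4.1],[0,0,0],-1]]}}

```text
t: 40.9
eef_pos: [0.4687, 0.3217, 0.1436]
tool_rot: [-0.0, 1.0, 0.0, 0.001]
contact_force: [-1.8, -1.0, 5.7]
gripper_width: 0.668
```

Run:
```python
from h import *
plan([(.646,-.045,.30)],0)
w=Cam("wrist"); w.save("w22.png")
```

```text
t 40.9 at [0.4687 0.3217 0.1436] x-yaw 0.0002 w 0.668 F [-1.8 -1.   5.7]
turn [-0.003 -0.006  0.001]
(0.646, -0.045, 0.3) -> [ 7.09 14.67 -6.26] rows>= 7.0
```

View pics/w22.png

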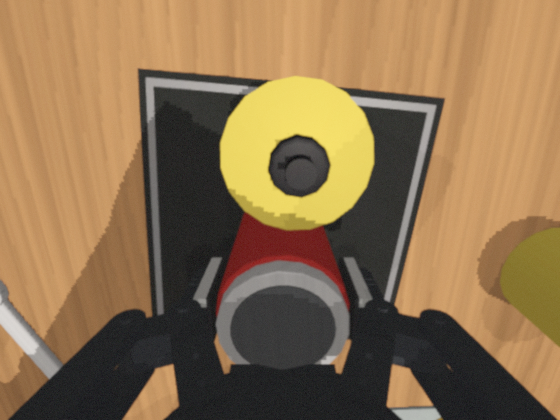

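{"method": "apply_moves", "body": {"moves": [[[0,0,-0.4],[0,0,0],-1],[[0,0,-1.2],[0,0,0],-1],[[0,0,-2.5],[0,0,0],-1],[[0,0,-4.2],[0,0,0],-1],[[0.5,1,-6],[0,0,0],-1],[[1.4,2.9,-6.5],[0,0,0],-1],[[2.3,4.7,-6.5],[0,0,0],-1],[[3.2,6.5,-6.5],[0,0,0],-1],[[4.1,8.3,-6.5],[0,0,0],-1],[[5,10.1,-6.5],[0,0,0],-1],[[5.9,11.9,-6.5],[0,0,0],-1],[[6.7,13.7,-6.5],[0,0,0],-1],[[7.1,14.64,-6.2],[0,0,0],-1],[[7.1,14.64,-5],[0,0,0],-1],[[7.1,14.64,-3.7],[0,0,0],-1],[[7.1,14.64,-2.4],[0,0,0],-1],[[7.1,14.64,-1.2],[0,0,0],-1],[[7.1,14.64,-0.5],[0,0,0],-1],[[7.1,14.64,-0.2],[0,0,0],-1],[[7.1,14.64,-0.15],[0,0,0],-1]]}}

```text
t: 43.45
eef_pos: [0.6464, -0.0445, 0.1469]
tool_rot: [-0.0, 1.0, 0.0, 0.0]
contact_force: [0.3, -0.1, -3.7]
gripper_width: 0.667
```

Run:
```python
from h import *
plan([(.4744,.389,.24)],0)
w=Cam("wrist"); w.save("w23.png")
s=Cam("scene"); s.save("s23.png",(190,180,350,320),5)
d=Cam("side"); d.save("d23.png",(160,130,310,270),5)
```

```text
t 43.45 at [ 0.6464 -0.0445  0.1469] x-yaw 0.0002 w 0.667 F [ 0.3 -0.1 -3.7]
turn [-0.001 -0.003  0.001]
(0.4744, 0.389, 0.24) -> [ -6.87 -17.34  -3.73] rows>= 7.6
```

View pics/w23.png

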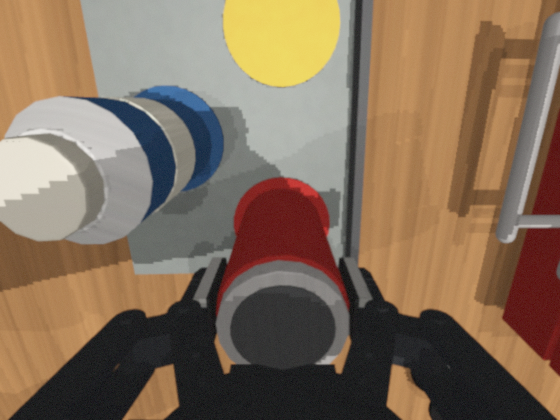

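View pics/s23.png

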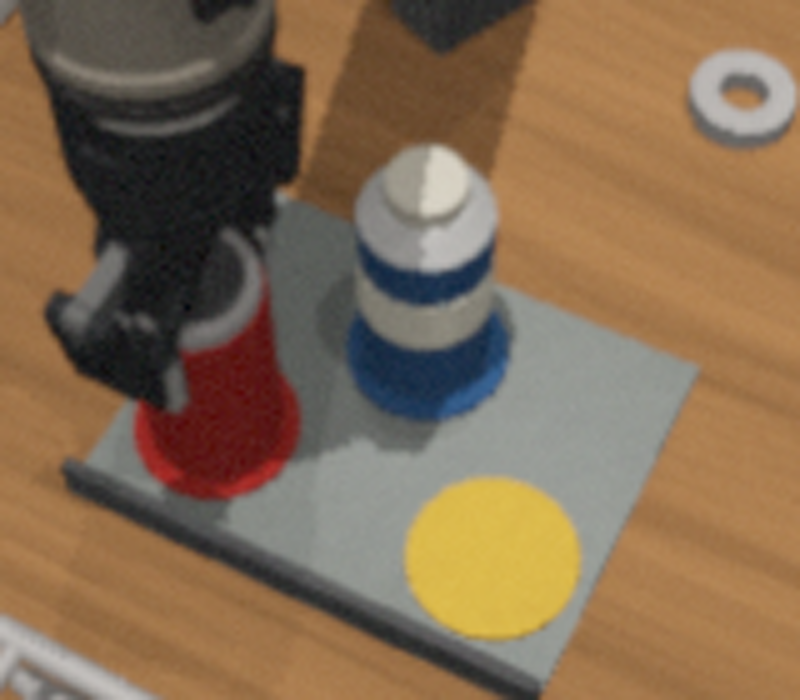

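View pics/d23.png

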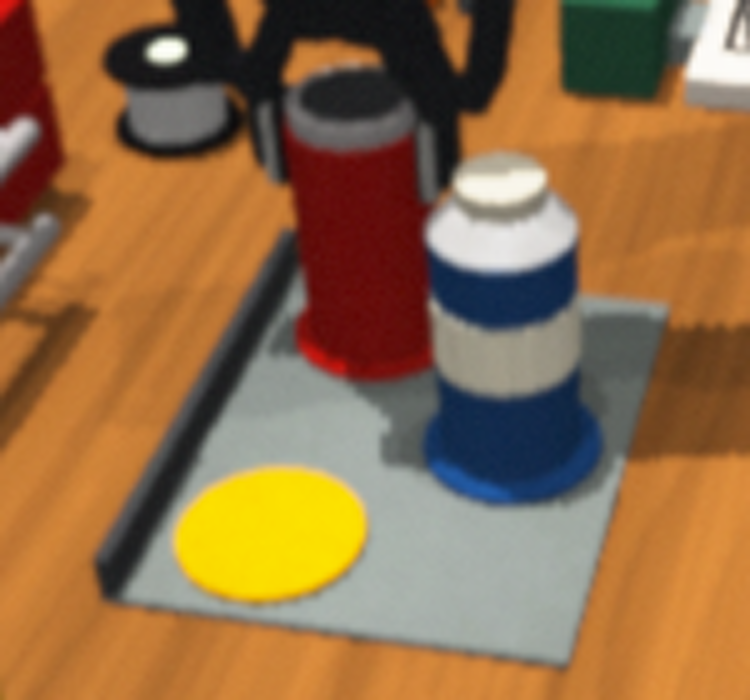

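Grease sits centred above the red disc; lower about 1.5 mm and release, then go for the oil.

{"method": "apply_moves", "body": {"moves": [[[0,0,0.05],[0,0,0],-1],[[0,0,0.06],[0,0,0],-1],[[0,0,0.06],[0,0,0],1],[[0,0,0.06],[0,0,0],1],[[0,0,0.06],[0,0,0],1],[[0,0,0.06],[0,0,0],1],[[0,0,-0.5],[0,0,0],1],[[0,0,-1.5],[0,0,0],1],[[0,0,-3],[0,0,0],1],[[-0.8,-2,-4.5],[0,0,0],1],[[-1.6,-4,-4.5],[0,0,0],1],[[-2.4,-6,-4.5],[0,0,0],1],[[-3.2,-8,-4.5],[0,0,0],1],[[-4,-10,-4.5],[0,0,0],1],[[-4.8,-12,-4.5],[0,0,0],1],[[-5.6,-14,-4.5],[0,0,0],1],[[-6.4,-16,-4.5],[0,0,0],1],[[-6.87,-17.3,-4.3],[0,0,0],1],[[-6.87,-17.3,-4],[0,0,0],1],[[-6.87,-17.3,-4],[0,0,0],1]]}}

```text
t: 46.1
eef_pos: [0.4747, 0.3867, 0.2462]
tool_rot: [0.001, 1.0, -0.0, -0.0]
contact_force: [0.5, -0.6, 0.2]
gripper_width: 0.998
```

Run:
```python
from h import *
plan([(.4744,.389,.143)],0)
w=Cam("wrist"); w.save("w24.png")
s=Cam("scene"); s.save("s24.png",(190,180,350,320),5)
```

```text
t 46.1 at [0.4747 0.3867 0.2462] x-yaw -0.0006 w 0.998 F [ 0.5 -0.6  0.2]
turn [ 0.009  0.001 -0.004]
(0.4744, 0.389, 0.143) -> [-0.01 -0.1   4.13] rows>= 1.7
```

View pics/w24.png

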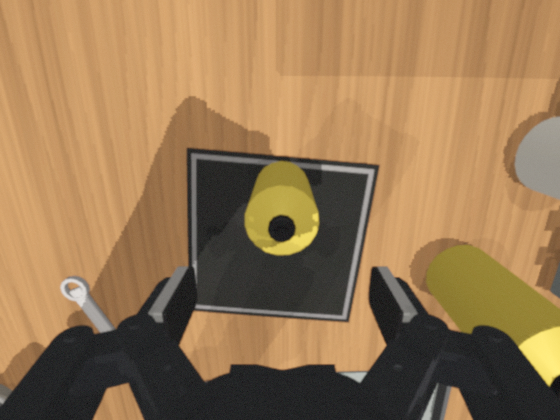

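View pics/s24.png

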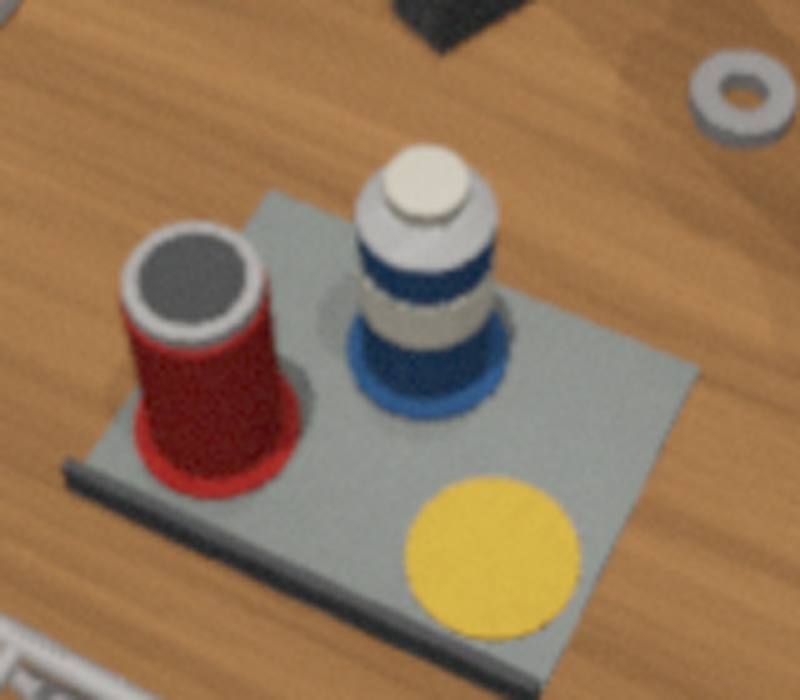

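{"method": "apply_moves", "body": {"moves": [[[0,-0.03,1.2],[0,0,0],1],[[0,-0.03,2.4],[0,0,0],1],[[0,-0.03,3.3],[0,0,0],1],[[0,-0.03,3.9],[0,0,0],1],[[0,-0.03,4.1],[0,0,0],1],[[0,-0.03,4.1],[0,0,0],1],[[0,-0.03,4.1],[0,0,0],-1],[[0,-0.03,4.1],[0,0,0],-1],[[0,-0.03,4.1],[0,0,0],-1],[[0,-0.03,4.1],[0,0,0],-1],[[0,-0.03,4.1],[0,0,0],-1]]}}

```text
t: 47.58
eef_pos: [0.4745, 0.389, 0.1448]
tool_rot: [-0.0, 1.0, 0.0, 0.001]
contact_force: [-1.0, -1.8, 6.5]
gripper_width: 0.647
```

Run:
```python
from h import *
plan([(.6466,.087,.1475)],0)
w=Cam("wrist"); w.save("w25.png")
```

```text
t 47.58 at [0.4745 0.389  0.1448] x-yaw 0.0001 w 0.647 F [-1.  -1.8  6.5]
turn [-0.004 -0.006  0.001]
(0.6466, 0.087, 0.1475) -> [ 6.88 12.08 -0.11] rows>= 5.6
```

View pics/w25.png

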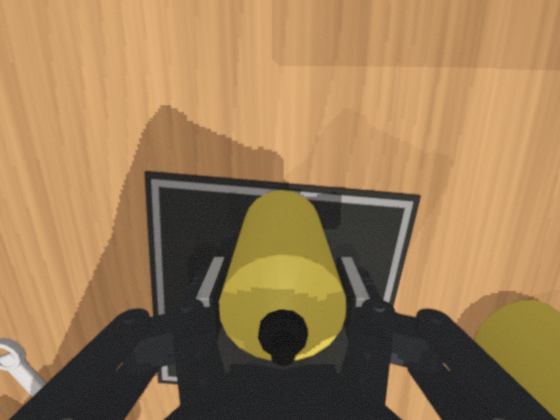

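{"method": "apply_moves", "body": {"moves": [[[0,0,-0.4],[0,0,0],-1],[[0,0,-1.2],[0,0,0],-1],[[0,0,-2.5],[0,0,0],-1],[[0.5,0.9,-4],[0,0,0],-1],[[1.5,2.7,-4],[0,0,0],-1],[[2.5,4.5,-4],[0,0,0],-1],[[3.5,6.3,-4],[0,0,0],-1],[[4.5,8.1,-4],[0,0,0],-1],[[5.5,9.9,-4],[0,0,0],-1],[[6.4,11.4,-4],[0,0,0],-1],[[6.88,12.07,-3.7],[0,0,0],-1],[[6.88,12.07,-2.7],[0,0,0],-1],[[6.88,12.07,-1.7],[0,0,0],-1],[[6.88,12.07,-0.9],[0,0,0],-1],[[6.88,12.07,-0.4],[0,0,0],-1],[[6.88,12.07,-0.18],[0,0,0],-1],[[6.88,12.07,-0.13],[0,0,0],-1],[[6.88,12.07,-0.13],[0,0,0],-1],[[6.88,12.07,-0.13],[0,0,0],-1]]}}

```text
t: 50.0
eef_pos: [0.6467, 0.0868, 0.1478]
tool_rot: [-0.0, 1.0, -0.0, 0.001]
contact_force: [0.3, 0.0, -2.3]
gripper_width: 0.641
```

Run:
```python
from h import *
plan([(.62,.02,.4)],0)
w=Cam("wrist"); w.save("w26.png")
s=Cam("scene"); s.save("s26.png",(190,180,350,320),5)
d=Cam("side"); d.save("d26.png",(160,130,310,270),5)
```

```text
t 50.0 at [0.6467 0.0868 0.1478] x-yaw -0.0002 w 0.641 F [ 0.3  0.  -2.3]
turn [-0.001 -0.006 -0.001]
(0.62, 0.02, 0.4) -> [ -1.06   2.67 -10.09] rows>= 4.2
```

View pics/s26.png

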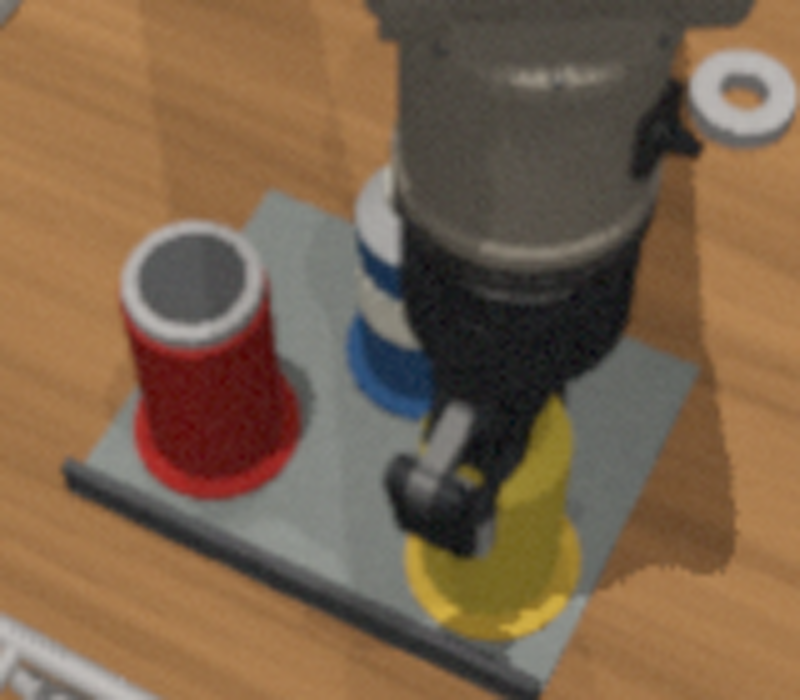

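View pics/d26.png

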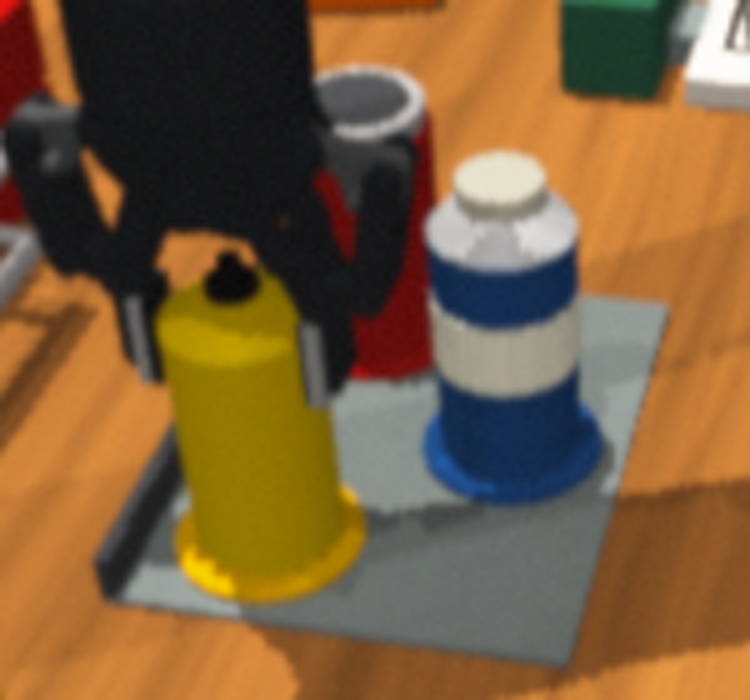

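Oil is centred over the yellow disc; lower about 1 mm, release, retreat.

{"method": "apply_moves", "body": {"moves": [[[0,0,0.05],[0,0,0],-1],[[0,0,0.05],[0,0,0],-1],[[0,0,0.05],[0,0,0],1],[[0,0,0.05],[0,0,0],1],[[0,0,0.05],[0,0,0],1],[[0,0,0.05],[0,0,0],1],[[0,0,-0.5],[0,0,0],1],[[0,0,-1.5],[0,0,0],1],[[0,0,-3],[0,0,0],1],[[0,0,-5],[0,0,0],1],[[-0.5,1,-7],[0,0,0],1],[[-1,2,-9],[0,0,0],1],[[-1.06,2.67,-10],[0,0,0],1],[[-1.06,2.67,-10],[0,0,0],1],[[-1.06,2.67,-10],[0,0,0],1]]}}

```text
t: 52.02
eef_pos: [0.6194, 0.0207, 0.3967]
tool_rot: [-0.0, 1.0, 0.0, -0.0]
contact_force: [-0.8, -0.2, -0.2]
gripper_width: 0.998
```

Run:
```python
from h import *
plan([(.62,.02,.4)],0)
w=Cam("wrist"); w.save("w27.png",None,1.4)
s=Cam("scene"); s.save("s27.png",None,1.4)
d=Cam("side"); d.save("d27.png",(160,80,400,270),3.3)
```

```text
t 52.02 at [0.6194 0.0207 0.3967] x-yaw 0.0008 w 0.998 F [-0.8 -0.2 -0.2]
turn [-0.002  0.004  0.005]
(0.62, 0.02, 0.4) -> [ 0.02  0.03 -0.13] rows>= 0.1
```

View pics/w27.png

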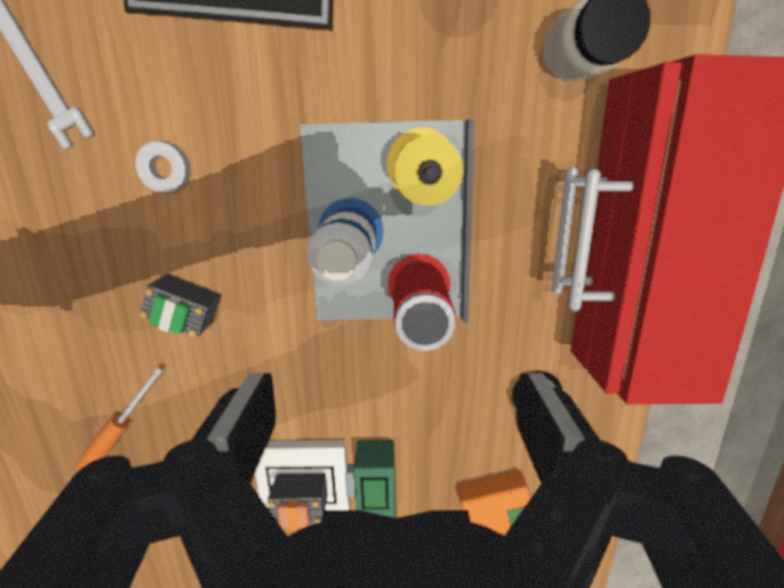

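View pics/s27.png

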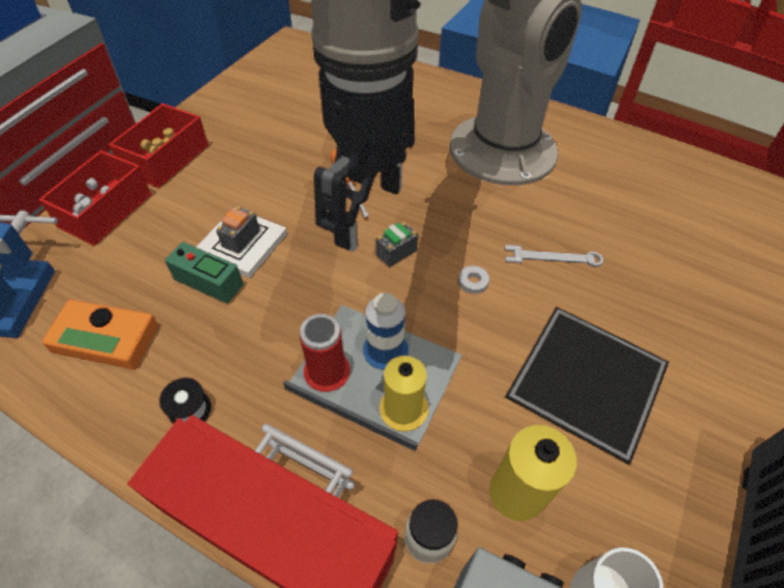

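View pics/d27.png

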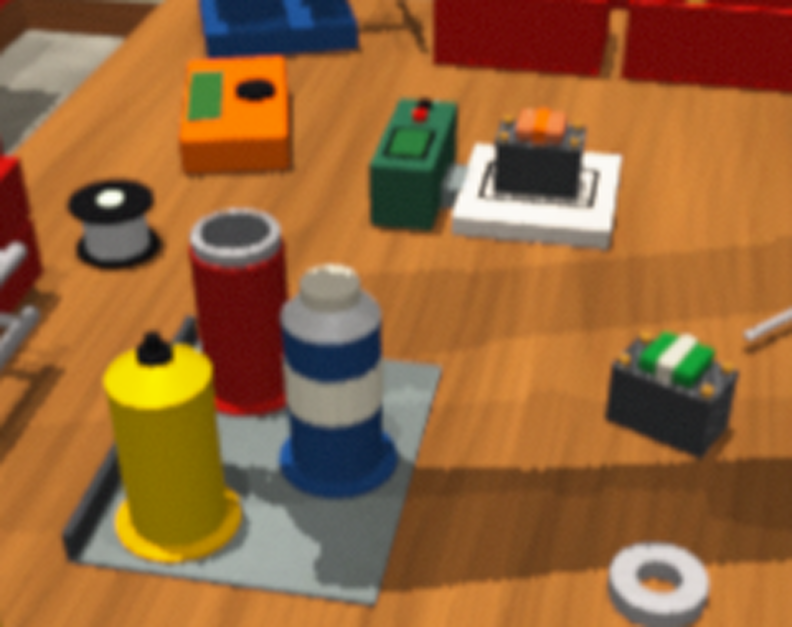

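Run:
```python
from h import *
w=Cam("wrist"); s=Cam("scene")
for n,a,b,z,t in [("grease",(426,322),(322,329),.117,(.646,-.0458)),("spray",(337,260),(385.5,304),.130,(.5704,.0155)),("oil",(430,171),(405.5,367),.131,(.6464,.0862))]:
    for c,p in ((w,a),(s,b)): 
        q=c.onz([(p[0]/1.4,p[1]/1.4)],z)[0,:2]; print(n,c.n,q.round(4),((q-t)*1000).round(1))
hand_in(); print(get_obs()["t"])
```

```text
grease wrist [ 0.6462 -0.0454] [0.2 0.4]
grease scene [ 0.644 -0.042] [-2.   3.8]
spray wrist [0.5712 0.0149] [ 0.8 -0.6]
spray scene [0.5745 0.0184] [4.1 2.9]
oil wrist [0.6452 0.0853] [-1.2 -0.9]
oil scene [0.6502 0.0874] [3.8 1.2]
the job is handed in; nothing more can be done
the job is handed in; nothing more can be done
```

The job is done and handed in; the last reading before hand-in was about 52 s on the robot's clock (limit 141 s). The station gives no verdict, so success rests on my own checks below.

**What I did:** I moved the oil bottle, grease tin and spray can in turn to the mat. I then set the copper transformer down in the rectangle on the test stand. Last I put the spray, grease and oil back on the blue, red and yellow discs and raised the open gripper clear.

**Last checks:**
- **Containers:** All three stand upright in all three cameras. The wrist camera puts each within about 1.5 mm of its disc's centre. The scene camera disagrees slightly, showing 4 to 5 mm, but that is still inside the 12 mm limit.
- **Transformer:** It appears centred and lined up in the rectangle in every view. I did not measure its final position separately. From the tool position at release, I estimate it is within about 2 mm and 0.02 rad.
- **Green transformer:** It looks unmoved compared with the first pictures. Nothing was knocked over.

The side and scene cameras disagreed by about 6 mm early on. I used the wrist camera and the scene camera together for the fine positions.

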